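Knock out the last shampoo bar and load the tube magazine

TASK

Press the knockout lever right down so that the rod lifts the stuck shampoo bar up out of the die. Load that bar and the two bars from the curing board, in any order, into the upright tube magazine through its funnel mouth, so that all three rest flat in the tube, one directly on top of another. Do not knock over or push away the bottles, the beaker or the tin.

Things in the scene. Friction and masses are not known exactly. Their poses are not given: they have to be found in the camera images.
- bar_a: a shampoo bar, a cream-coloured pressed puck 44 mm in diameter and 24 mm thick with 2.5 mm bevelled edges, about 38 g; origin at its centre, z along its round axis (either face is alike). Lies flat, loose, on the curing board
- bar_b: a second, identical shampoo bar, a cream-coloured pressed puck 44 mm in diameter and 24 mm thick with 2.5 mm bevelled edges, about 38 g; origin at its centre, z along its round axis (either face is alike). Lies flat, loose, on the curing board, its centre 80 to 145 mm from the other's
- bar_stuck: the third, identical shampoo bar, a cream-coloured pressed puck 44 mm in diameter and 24 mm thick with 2.5 mm bevelled edges, about 38 g; origin at its centre, z along its round axis (either face is alike). It sits in the die pocket, its top face 3 mm below the die's top face and only 1 mm of gap around it, so it cannot be gripped until the rod has raised it
- die_stand: fixed steel knockout stand, grey base plate 220 x 100 mm; origin under the plate's centre on the table, x from the lever's pad towards the die, z up. The die (an aluminium block 80 x 80 mm on a 90 x 90 mm steel plate, its top 103 mm above the table, a 46 mm round pocket 27 mm deep with a hole for the 20 mm knockout rod in its floor) stands at x = +80 mm; four flat bolt heads at its corners rise 3.5 mm above the block
- die_mouth (a point): centre of the die pocket's mouth, on the die block's top face, 103 mm above the table; z up. With the lever right down the stuck bar's top face stands about 18 mm above this point and its underside 6 mm below it
- knockout_lever (a joint): angle of the knockout lever, rad: 0 = pad up (start), 0.40 = pad right down against its stop. 55 mm of rod lift per rad, so 22 mm at 0.40. The pivot is stiff: it takes about 6 to 8 N at the pad to move it, and it stays where it is left, so the bar stays raised
- lever_pivot (a point): the lever's pivot axis, 45 mm above the table; its y is the pivot axis, its x points to the die (same axes as die_stand)
- lever_pad (a point): centre of the top face of the lever's black rubber pad (56 mm along the lever, 36 mm wide), 115 mm from the pivot axis, on the side away from the die. At the start it is 104 mm to that side of the pivot and 94 mm above the table, sloping up 0.2 rad away from the die; pressed, it swings down about the pivot to 115 mm aside and 49 mm above the table. Axes turn with the lever; at 0 as die_stand
- magazine: fixed gravity tube magazine: grey base 170 x 110 mm, white deck, an upright clear tube of 47 mm bore held by two aluminium clamp plates (66 x 108 mm, the upper one's top 126 mm above the table) on two steel posts whose ends reach 132 mm. The tube hangs 28 mm above the deck between two rails; the exit in front (-x) is open, a steel pusher with a black ball stands behind (+x). Origin under the tube's axis on the table, z up
- tube_mouth (a point): centre of the tube's open mouth, on its axis, 140 mm above the table; z up. The aluminium funnel collar is about 54 mm wide inside at the top, 60 mm outside, and narrows to the 47 mm bore over 6 mm. A bar let go upright with its lower edge in the funnel slides down by its own weight
- tube_floor (a point): centre of the magazine's deck on the tube's axis, where the lowest bar rests, 30 mm above the table; z up. Three bars stacked have their centres 12, 36 and 60 mm above this point
- curing_board: fixed slatted wooden curing board 200 x 160 mm, top 16 mm above the table; origin under its centre on the table, x along its 200 mm side; one bar lies towards each end of that side
- spray_bottle: amber glass spray bottle with white pump, 36 mm in diameter, 110 mm tall, loose, origin at its foot. Leave alone
- dropper_bottle: small pale dropper bottle with green cone cap, 40 mm in diameter, 88 mm tall, loose, origin at its foot. Leave alone
- beaker: empty glass beaker 60 mm wide, 75 mm tall, loose, origin at its foot. Leave alone
- balm_tin: flat closed aluminium tin 64 mm in diameter, 22 mm tall, loose, origin at its foot. Leave alone
Not all that is in view belongs to the job. Leave any red look-alike of the bar_stuck alone. Leave any black or blue look-alike of the bar_a alone.

How it is judged:
By the outcome, as a careful person would: the job done as asked, in the order asked, and still so for the second after the job is handed in, with the robot touching nothing.
It also fails if it takes over 72 s, if anything falls off the work surface, if the arm or the gripper's body presses on something with over 40 N, if the wrist force passes 120 N, or if a joint passes its speed limit or range.

ROBOT

A 6-joint arm with a two-finger parallel gripper is mounted at the origin on the work surface. World frame = base frame: x ahead of the robot, y to its left, z up, the work surface at z = 0. Lengths are in m, angles in rad, forces in N, time in s.
With the tool pointing down it reaches from about 0.3 to 0.875 m from the base axis. Payload 6.4 kg.
Tool frame: the origin (TCP) lies midway between the tips of the shut fingers; the grasp point (between the pads) lies 19 mm behind it (grasp_offset is the distance from the TCP to the grasp point, in m); z points along the fingers, y is the line along which they close (so a half turn about z gives the same grasp; the last joint's range is limited). The gripper opens to 85 mm and grips with 20 to 120 N. Pads are 22 mm wide; open, the fingers measure 114 mm over their backs; the gripper's body (76 mm by 85 mm) begins 54 mm behind the grasp point. The pads swing forward as they close: fully open they stand 13 mm farther back than shut.
Start: joints at [-1.494, 0.181, 1.607, -0, 1.354, -0.206], TCP at [0.16, -0.552, 0.195] pointing down, gripper open.
Joint ranges: [-2.99, 2.99], [-0.89, 2.07], [0.3, 2.58], [-1.14, 4.28], [0, 2.63], [-3.12, 3.12]. Speed limits (rad/s): [2.57, 2.57, 3.01, 3.14, 3.14, 3.14].

INTERFACE

Orientations are given as a unit quaternion [w, x, y, z].
In Python, from bench import * gives the robot as it stands. The module is installed in compiled form; this text tells all that it offers.
- The arm moves only by the tool servo_tool, never from a script. Its argument "commands" is text: rows parted by semicolons, each of 7 numbers parted by spaces: the turn, a rotation vector about the tool's x, y, z in rad, then the shift along the tool's x, y, z in mm, then the opening, from 0 (shut) to 1 (fully open). In form: wx wy wz dx dy dz claw; .... A call has 1 to 5 rows; each row shifts and turns the commanded pose from where the row before left it, along the tool's axes as they then stand; what a row does not reach is not made up. A row lasts 1/8 s, in which the tool goes at most 62.5 mm and 10.7 degrees, less where a joint would pass 70% of its speed; a pose out of reach is approached as far as the arm can. A call with a gripper value outside its range is refused whole. The fingers move at their own pace and stop on an object; the grip force is fixed at half the most. Time passes only in rows, so rows that do not move let the fingers close. It gives the time, the measured TCP pose, the force, the opening and the grip force at its end, in the units of the state.
- get_obs(): the state, without advancing time (a new reading comes with each control period).
- camera(name): name is "side" or "top"; returns the picture (480x640x3 uint8, blue, green, red); there is no depth.
- calibration(name): a dict with "fx", "fy", "cx", "cy" (pixels), "R" (3x3) and "t" (3): a world point X has camera coordinates R X + t. Camera axes: x right, y down, z forward; pixel columns grow to the right and rows downward; lengths in m; the calibration is good to about 2 mm. A picture is of the moment at which its call begins. calibration takes no time and is no camera call.
- hand_in(): hands the job in; it is judged then, once.
The state is a dict: "time_s": time; "q": joint angles; "dq": joint speeds; "joint_efforts": joint torques, N m; "eef_pos": TCP position; "eef_rot": TCP orientation; "wrist_force": force on the tool from outside, world axes, zero at the start; "torque": the same for the moment, N m; "opening": opening from 0.0 (shut) to 1.0 (fully open); "grasp_force": force on a finger pad.
Only numpy, scipy, OpenCV 4.12 (cv2) and the standard library are available. Lean on these libraries where they do the work, as an engineer would, in place of code of your own. Each camera call takes 0.05 s, during which the arm holds its last target. There are 200 camera calls.

## Working session

There is one attempt and no reset: what is moved stays moved. The work goes in short steps, Python scripts to look and compute and a tool call to move; the robot and the scene stay as the last step left them, time stands still between calls to the robot, and variables do not carry over. Pictures are saved under pics/ and viewed, at most 10 in all, crops included, and the job is handed in when it is done.

Besides the shell and the picture viewer there is one more tool, called as name(argument=value, ...) on one line, values as JSON. servo_tool: Moves the arm, as the interface text tells. Its arguments: {"type":"object","properties":{"commands":{"type":"string"}},"required":["commands"]}

```bash
mkdir -p pics; python3 - <<'E'
from bench import *
import cv2
for n in("top","side"):
    cv2.imwrite(f"pics/{n}0.png",camera(n)); c=calibration(n); print(n,c)
o=get_obs();print(o)
E
```

```text
top {'fx': 516.2986313025035, 'fy': 516.2986313025035, 'cx': 316.1174753263692, 'cy': 228.5339770728833, 'R': array([[ 0.002243  , -0.99986845, -0.01606394],
       [-0.99809215, -0.00124727, -0.06172933],
       [ 0.06170118,  0.01617175, -0.99796365]]), 't': array([0.06205427, 0.5412191 , 1.10194637])}
side {'fx': 474.48478887594746, 'fy': 474.48478887594746, 'cx': 311.2720256391877, 'cy': 241.9921891423863, 'R': array([[ 0.99463691, -0.1031053 ,  0.00816808],
       [-0.05128456, -0.56022786, -0.82674944],
       [ 0.08981824,  0.82189661, -0.56251102]]), 't': array([-0.56585194,  0.14597555,  1.15826888])}
{'time_s': 0.1, 'q': array([-1.49432922e+00,  1.81480949e-01,  1.60790397e+00, -6.08201630e-07,
        1.35379587e+00, -2.06351828e-01]), 'dq': array([-2.90232547e-05, -2.45171657e-03, -3.65244450e-03,  5.41454046e-04,
       -4.56681954e-04,  4.29743480e-05]), 'joint_efforts': array([ 8.83326647e-04, -4.45878088e+01, -3.52237809e+01, -2.44092071e-04,
        4.13913396e-03, -9.63494074e-06]), 'eef_pos': array([ 0.16040662, -0.55159907,  0.19396826]), 'eef_rot': array([-7.92410345e-04,  9.90018010e-01,  1.40938676e-01,  5.12359206e-05]), 'wrist_force': array([ 0.6955233 , -0.32617673, -0.26584223]), 'torque': array([0.01000874, 0.02827324, 0.02099332]), 'grasp_force': 0.0, 'opening': 1.004467897975814}
```

View pics/top0.png

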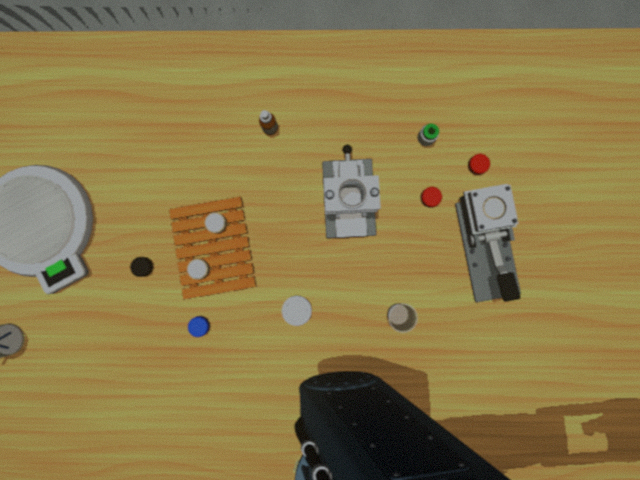

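View pics/side0.png

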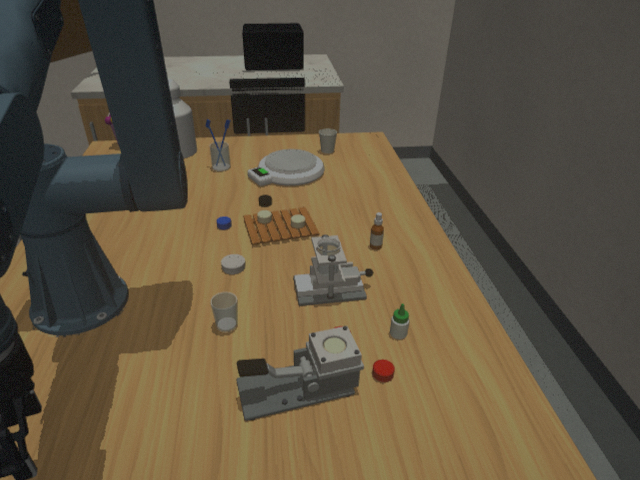

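Top view: stuck bar in the die at about (494,208), black lever pad (510,286), tube mouth (351,193), curing bars (215,223) and (198,269). The beaker is at (401,317), the tin at (296,311), the dropper at (429,133) and the spray bottle at (268,123).

```bash
cat > h.py <<'E'
from bench import *
import cv2, numpy as np
from scipy.spatial.transform import Rotation as Ro
def ray(n,u,v,z):
    c=calibration(n);R=np.array(c["R"]);t=np.array(c["t"])
    d=R.T@np.array([(u-c["cx"])/c["fx"],(v-c["cy"])/c["fy"],1]);o=-R.T@t
    return o+d*(z-o[2])/d[2]
def proj(n,X):
    c=calibration(n);p=np.array(c["R"])@np.array(X)+c["t"]
    return c["fx"]*p[0]/p[2]+c["cx"],c["fy"]*p[1]/p[2]+c["cy"]
def blob(im,u,v,r,test):
    u,v=int(u),int(v);c=im[v-r:v+r,u-r:u+r]
    m=test(cv2.cvtColor(c,cv2.COLOR_BGR2HSV).astype(int),c.astype(int)).astype(np.uint8)*255
    cs,_=cv2.findContours(m,cv2.RETR_EXTERNAL,cv2.CHAIN_APPROX_NONE)
    k=max(cs,key=cv2.contourArea);e=cv2.minAreaRect(k);(x,y),rr=cv2.minEnclosingCircle(k)
    return (e[0][0]+u-r,e[0][1]+v-r),e[1],e[2],cv2.contourArea(k),(x+u-r,y+v-r,rr)
def pose():
    o=get_obs();q=o["eef_rot"];return o["eef_pos"],Ro.from_quat([q[1],q[2],q[3],q[0]]).as_matrix()
E
python3 - <<'E'
from h import *
T=cv2.imread("pics/top0.png");S=cv2.imread("pics/side0.png")
bar=lambda h,c:(h[...,1]<60)&(h[...,2]>140)
for n,u,v,r,z in(("A",215,223,16,.04),("B",198,269,16,.04)):
    b=blob(T,u,v,r,bar);print(n,b,ray("top",*b[0],z))
dark=lambda h,c:h[...,2]<50
b=blob(T,510,286,20,dark);print("pad",b,ray("top",*b[0],.094))
b=blob(S,252,367,22,dark);print("padS",b,ray("side",*b[0],.094))
for n,u,v,z in(("die",494,208,.1),("tube",351,193,.14),("beaker",401,317,.04),("tin",296,311,.022),("drop",429,133,.07),("spray",266,118,.1)):print(n,ray("top",u,v,z))
for n,u,v,z in(("dieS",335,346,.1),("tubeS",329,244,.14),("A",298,221,.04),("B",264,216,.04)):print(n,ray("side",u,v,z))
cr=[(T,494,208,30),(T,351,193,30),(T,510,275,30),(S,335,345,30),(S,329,250,30),(S,282,222,30)]
ims=[cv2.resize(i[v-r:v+r,u-r:u+r],(260,260),interpolation=cv2.INTER_CUBIC) for i,u,v,r in cr]
cv2.imwrite("pics/m.png",np.vstack([np.hstack(ims[:3]),np.hstack(ims[3:])]))
E
```

```text
A ((214.0, 222.0), (18.0, 18.0), 90.0, 252.0, (214.1927375793457, 222.1201114654541, 9.436517715454102)) [0.55338589 0.28039603 0.04      ]
B ((196.75000190734863, 268.7500009536743), (17.677669525146484, 18.384777069091797), 45.0, 255.5, (196.76923084259033, 268.615385055542, 9.646204948425293)) [0.45391853 0.31566611 0.04      ]
pad ((507.5, 286.0), (28.29627227783203, 17.71950912475586), 74.05460357666016, 419.5, (507.5, 286.0, 15.305328369140625)) [ 0.42208856 -0.31998508  0.094     ]
padS ((252.01876068115234, 367.21575927734375), (15.766589164733887, 29.36743927001953), 85.03025817871094, 391.5, (252.0, 367.5, 15.66055965423584)) [ 0.42440582 -0.32850537  0.094     ]
die [ 0.5776003  -0.29420966  0.1       ]
tube [ 0.60251101 -0.00635977  0.14      ]
beaker [ 0.35417126 -0.11569782  0.04      ]
tin [0.36406135 0.10555477 0.022     ]
drop [ 0.7373967  -0.17243078  0.07      ]
spray [0.76147102 0.1642755  0.1       ]
dieS [ 0.58310984 -0.29666625  0.1       ]
tubeS [ 0.60897478 -0.01028883  0.14      ]
A [0.5562686 0.261206  0.04     ]
B [0.45707241 0.2987763  0.04      ]
```

View pics/m.png

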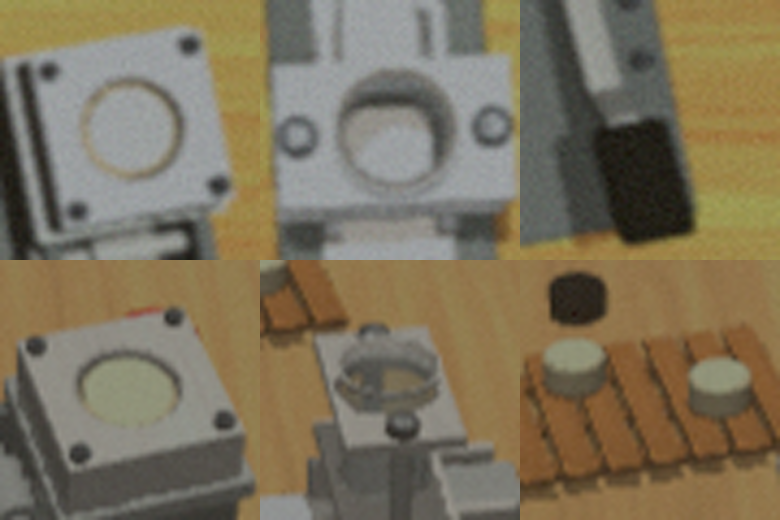

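Crops: the die pocket is centred at about (494,207.5). The funnel is at about (352,192.5) in the top view and (328,243.6) in the side view. Pad and bars are clear, and the die's yaw is about 0.17. I'll align the tool with the world axes and head above the pad.

servo_tool(commands="0 0 0.1415 0 0 0 0; 0 0 0.1415 0 0 0 0; 0 0 0 44 -38 0 0; 0 0 0 44 -38 0 0; 0 0 0 44 -38 0 0")

```text
time_s: 0.72
eef_pos: [0.2934, -0.4368, 0.1944]
eef_rot: [-0.0, 1.0, -0.001, -0.0]
wrist_force: [0.9, -0.5, -0.1]
opening: -0.003
grasp_force: 0.0
```

servo_tool(commands="0 0 0 44 -38 0 0; 0 0 0 44 -38 0 0; 0 0 0 43 -40 0 0; 0 0 0 0 0 40 0; 0 0 0 0 0 30 0")

```text
time_s: 1.35
eef_pos: [0.4239, -0.3207, 0.1233]
eef_rot: [-0.0, 1.0, 0.001, -0.0]
wrist_force: [-0.7, 0.3, 0.4]
opening: 0.002
grasp_force: 0.0
```

```bash
python3 - <<'E'
from h import *
T=camera("top");S=camera("side")
p,R=pose();print(p,R.round(3))
print("tcp proj",proj("top",p),proj("side",p))
for n,u,v,r in(("A",215,223,16),("B",198,269,16)):
    for th in((75,120),(100,110)):
        b=blob(cv2.imread("pics/top0.png"),u,v,r,lambda h,c:(h[...,1]<th[0])&(h[...,2]>th[1]));print(n,b[1],b[4],ray("top",*b[4][:2],.035))
c=lambda i,u,v:cv2.resize(i[v-50:v+50,u-50:u+50],(400,400),interpolation=cv2.INTER_CUBIC)
u,v=map(int,proj("top",p));a,b=map(int,proj("side",p))
cv2.imwrite("pics/p1.png",np.hstack([c(T,u,v),c(S,a,b)]))
E
```

```text
[ 0.42159167 -0.3193475   0.12090103] [[ 1.     0.001 -0.005]
 [ 0.001 -1.     0.006]
 [-0.005 -0.006 -1.   ]]
tcp proj (np.float64(512.0791748657921), np.float64(286.94019075652096)) (np.float64(249.54955147305668), np.float64(353.4290166619429))
A (18.809043884277344, 18.950462341308594) (214.56493473052979, 222.1969699859619, 9.907613754272461) [0.55333587 0.28025223 0.035     ]
A (20.0, 19.0) (214.5642204284668, 222.21559619903564, 10.334759712219238) [0.55329588 0.28025318 0.035     ]
B (19.0, 19.0) (196.79953956604004, 268.6382484436035, 9.89380168914795) [0.45407334 0.31680146 0.035     ]
B (19.091880798339844, 19.798988342285156) (196.9436616897583, 268.70422554016113, 10.205344200134277) [0.45393394 0.31649086 0.035     ]
```

View pics/p1.png

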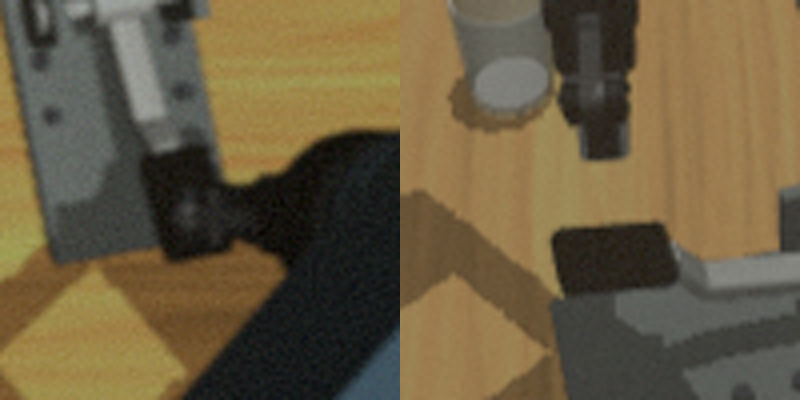

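The tip shows in the side crop at about (250,342), 11 px above its projection (249.5,353.4). I'll check how consistent the two views are before pressing.

```bash
python3 - <<'E'
from h import *
o=get_obs();print(o["time_s"],o["eef_pos"],o["opening"])
p=o["eef_pos"]
for dz in(0,.01,.02,.03):print(dz,proj("side",p+[0,0,dz]),proj("top",p+[0,0,dz]))
print("barA",proj("side",[.5533,.280,.04]),"seen 298,219.4; B",proj("side",[.454,.316,.04]),"seen 264.6,214.5")
print("beaker top",ray("top",401,317,.075))
S=camera("side");print(get_obs()["eef_pos"])
T=camera("top")
for n,I,P in(("s",S,proj("side",p)),("t",T,proj("top",p))):
    u,v=map(int,P);c=I[v-45:v+30,u-50:u+50];cv2.imwrite(f"pics/{n}.png",cv2.resize(c,(800,600),interpolation=cv2.INTER_CUBIC))
cv2.imwrite("pics/st.png",np.hstack([cv2.resize(cv2.imread(f"pics/{k}.png"),(400,300)) for k in "st"]))
E
```

```text
1.45 [ 0.42159167 -0.3193475   0.12090103] 0.004093959912221313
0 (np.float64(249.54955147305668), np.float64(353.4290166619429)) (np.float64(512.0791748657921), np.float64(286.94019075652096))
0.01 (np.float64(249.19091413805796), np.float64(349.59665059705816)) (np.float64(513.9666610218914), np.float64(287.20644320683544))
0.02 (np.float64(248.82755452028636), np.float64(345.71382264635827)) (np.float64(515.8925035180976), np.float64(287.47810627672214))
0.03 (np.float64(248.45937873209934), np.float64(341.77952953500346)) (np.float64(517.8578835372006), np.float64(287.75534658611156))
barA (np.float64(296.5031247940852), np.float64(217.7470138125654)) seen 298,219.4; B (np.float64(262.8606096004856), np.float64(213.11553398266923)) seen 264.6,214.5
beaker top [ 0.35794234 -0.11056035  0.075     ]
[ 0.42247963 -0.32078208  0.12311883]
```

View pics/st.png

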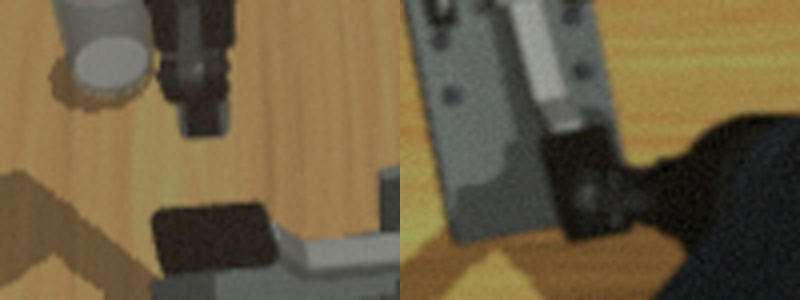

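The side view suggests the tip is higher or farther away than reported, so contact will decide. Descending carefully.

servo_tool(commands="0 0 0 0 0 8 0; 0 0 0 0 0 8 0; 0 0 0 0 0 8 0; 0 0 0 0 0 0 0; 0 0 0 0 0 0 0")

```text
time_s: 2.17
eef_pos: [0.4236, -0.3223, 0.1009]
eef_rot: [0.0, 1.0, -0.0, 0.0]
wrist_force: [0.6, 1.0, -0.4]
opening: 0.003
grasp_force: 0.0
```

```bash
python3 - <<'E'
from h import *
o=get_obs();p=o["eef_pos"];print(p,o["wrist_force"])
S=camera("side");T=camera("top");L=[]
for n,I in(("side",S),("top",T)):
    P=proj(n,p);u,v=map(int,P);print(n,P)
    L.append(cv2.resize(I[v-45:v+30,u-50:u+50],(400,300),interpolation=cv2.INTER_CUBIC))
cv2.imwrite("pics/st2.png",np.hstack(L))
E
```

```text
[ 0.423565   -0.32232608  0.10089549] [ 0.6019285   1.03506609 -0.44944226]
side (np.float64(251.32616808155683), np.float64(362.10750041618536))
top (np.float64(509.90644577757575), np.float64(285.42603239757455))
```

View pics/st2.png

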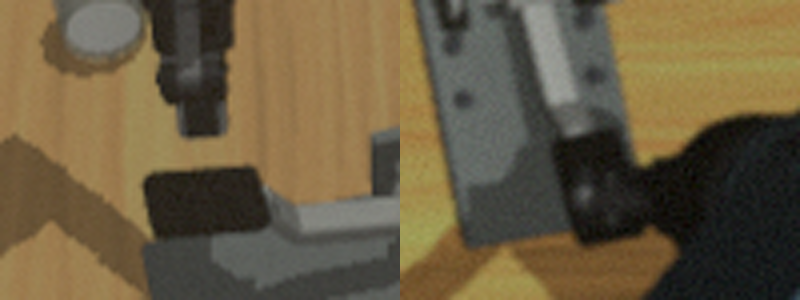

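The offset is unchanged (tip at about (251,351), projection 362). Continuing down, watching the force.

servo_tool(commands="0 0 0 0 0 6 0; 0 0 0 0 0 0 0; 0 0 0 0 0 6 0; 0 0 0 0 0 0 0")

```text
time_s: 2.78
eef_pos: [0.4232, -0.3218, 0.0881]
eef_rot: [-0.0, 1.0, -0.0, -0.0]
wrist_force: [-0.5, 0.4, -0.2]
opening: -0.002
grasp_force: 0.0
```

servo_tool(commands="0 0 0 -1 0 5 0; 0 0 0 -1 0 5 0; 0 0 0 0 0 0 0")

```text
time_s: 3.15
eef_pos: [0.4211, -0.3218, 0.0781]
eef_rot: [-0.0, 1.0, -0.0, -0.0]
wrist_force: [-0.7, 0.9, 0.1]
opening: -0.002
grasp_force: 0.0
```

servo_tool(commands="0 0 0 -1 0 5 0; 0 0 0 -1 0 5 0; 0 0 0 0 0 0 0")

```text
time_s: 3.52
eef_pos: [0.4191, -0.3219, 0.0682]
eef_rot: [-0.0, 1.0, -0.0, -0.0]
wrist_force: [0.6, -0.3, 0.1]
opening: -0.001
grasp_force: 0.0
```

```bash
python3 - <<'E'
from h import *
o=get_obs();p=o["eef_pos"];print(p,o["wrist_force"])
S=camera("side");T=camera("top");L=[]
for n,I in(("side",S),("top",T)):
    P=proj(n,p);u,v=map(int,P);print(n,P)
    L.append(cv2.resize(I[v-45:v+30,u-50:u+50],(400,300),interpolation=cv2.INTER_CUBIC))
cv2.imwrite("pics/st3.png",np.hstack(L))
E
```

```text
[ 0.41911097 -0.32186103  0.06817963] [ 0.64450619 -0.3309848   0.11660832]
side (np.float64(250.03900578970465), np.float64(373.98869604742777))
top (np.float64(503.9806081761766), np.float64(286.8439985416211))
```

View pics/st3.png

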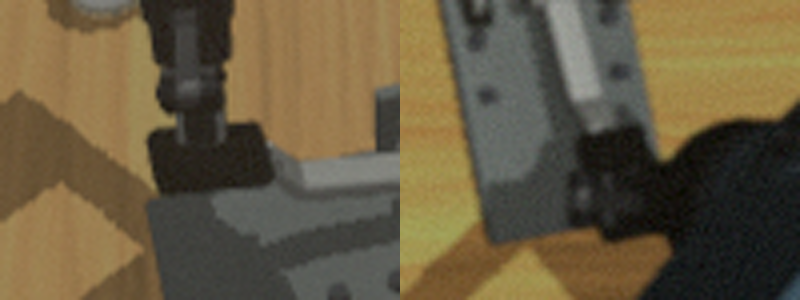

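In both views the finger sits at the pad's far edge with no contact yet: side tip at about (251,365), top finger left edge at about (495,290). One more 12 mm of descent tells height error from sideways error.

servo_tool(commands="0 0 0 0 0 4 0; 0 0 0 0 0 4 0; 0 0 0 0 0 4 0; 0 0 0 0 0 0 0")

```text
time_s: 4.12
eef_pos: [0.4194, -0.3225, 0.0568]
eef_rot: [0.0, 1.0, -0.0, -0.0]
wrist_force: [-1.0, -0.6, 1.7]
opening: 0.001
grasp_force: 0.6
```

```bash
python3 - <<'E'
from h import *
o=get_obs();p=o["eef_pos"];print(p,o["wrist_force"],o["q"])
S=camera("side");T=camera("top");S0=cv2.imread("pics/side0.png");T0=cv2.imread("pics/top0.png")
for n,I,I0 in(("side",S,S0),("top",T,T0)):
    dm=(cv2.blur(cv2.absdiff(I,I0),(3,3)).max(2)>28).astype(np.uint8)
    P=proj(n,p);u,v=map(int,P);print(n,P)
    for r in range(v-30,v+26,2): print(r,''.join('#' if x else '.' for x in dm[r,u-34:u+34]))
E
```

```text
[ 0.41936899 -0.32248493  0.05681012] [-1.01513936 -0.58955481  1.66667155] [-8.79787287e-01  2.50074799e-01  1.83065371e+00 -5.07358961e-04
  1.06079673e+00  6.91452608e-01]
side (np.float64(250.56169662418887), np.float64(378.26048744847435))
348 .......................###################..........................
350 ........................#################...........................
352 ........................##################..........................
354 .......................##################...........................
356 .......................##################...........................
358 ........................#########################...................
360 ##....................#######.......................................
362 ####...................................#............................
364 ########............................................................
366 ##########..........................................................
368 #############.......................................................
370 ################................................
[... 2599 characters left out ...]
.........................##################
294 .......###############....######...................#################
296 ....###################...######...................#################
298 .######################..........................###################
300 ########.###############........#####...############################
302 ###############..###################################################
304 #############......#################################################
306 ###########.........################################################
308 #########.............##############################################
310 #######.................############################################
```

Contact has begun (1.7 N, and the pad's edge shows as shifted in the side view). That supports the tips standing about 30 mm above the reported TCP. Pressing on in small steps.

servo_tool(commands="0 0 0 -1 0 4 0; 0 0 0 -1 0 4 0; 0 0 0 0 0 0 0")

```text
time_s: 4.6
eef_pos: [0.4174, -0.3227, 0.0489]
eef_rot: [0.0, 1.0, -0.0, -0.0]
wrist_force: [-0.0, -0.8, 2.5]
opening: 0.0
grasp_force: 1.0
```

servo_tool(commands="0 0 0 -1 0 4 0; 0 0 0 -1 0 4 0; 0 0 0 0 0 0 0")

```text
time_s: 4.97
eef_pos: [0.4155, -0.3228, 0.0409]
eef_rot: [0.0, 1.0, -0.0, 0.0]
wrist_force: [-1.1, -1.4, 2.5]
opening: -0.003
grasp_force: 1.1
```

```bash
python3 - <<'E'
from h import *
o=get_obs();p=o["eef_pos"];print(p,o["wrist_force"],o["torque"])
S=camera("side");T=camera("top")
for n,I in(("side",S),("top",T)): print(n,proj(n,p))
c=lambda I,u,v:cv2.resize(I[v-50:v+50,u-65:u+65],(400,308),interpolation=cv2.INTER_CUBIC)
m=np.hstack([c(S,290,355),c(T,505,255)])
m=(255*(m/255.)**.5).astype(np.uint8);cv2.imwrite("pics/st4.png",m)
E
```

```text
[ 0.41548683 -0.32276411  0.04088701] [-1.14524741 -1.39090537  2.50784371] [-0.23296796  0.24619191 -0.00172289]
side (np.float64(249.050061640273), np.float64(384.0724373111466))
top (np.float64(499.9274515821472), np.float64(287.9199290181882))
```

View pics/st4.png

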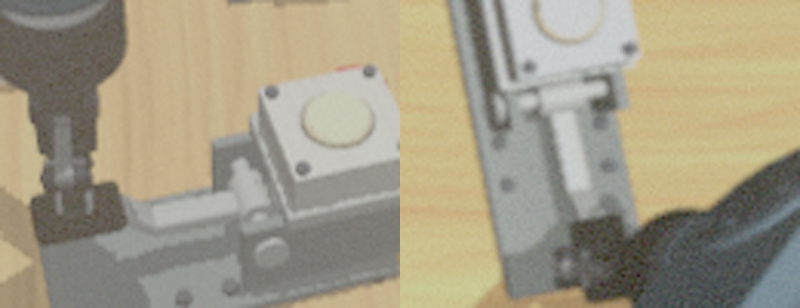

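The lever is moving: in the side crop the stuck bar already fills the pocket flush, and the fingers stand on the pad's far half (tip at about (249,373), projection 384). That confirms tips about 30 mm above the reported TCP. Pressing on to the stop.

servo_tool(commands="0 0 0 -1 0 4 0; 0 0 0 -1 0 4 0; 0 0 0 0 0 4 0; 0 0 0 0 0 0 0")

```text
time_s: 5.58
eef_pos: [0.4134, -0.3227, 0.0289]
eef_rot: [0.0, 1.0, -0.0, -0.0]
wrist_force: [-2.3, -2.2, 3.3]
opening: 0.0
grasp_force: 1.7
```

servo_tool(commands="0 0 0 0 0 4 0; 0 0 0 0 0 4 0; 0 0 0 0 0 0 0")

```text
time_s: 5.95
eef_pos: [0.4131, -0.3224, 0.0207]
eef_rot: [0.0, 1.0, -0.0, -0.0]
wrist_force: [-2.5, -0.8, 3.0]
opening: -0.0
grasp_force: 1.9
```

servo_tool(commands="0 0 0 0 0 3 0; 0 0 0 0 0 3 0; 0 0 0 0 0 0 0")

```text
time_s: 6.32
eef_pos: [0.413, -0.3223, 0.0147]
eef_rot: [-0.0, 1.0, -0.0, -0.0]
wrist_force: [-4.1, -2.4, 4.2]
opening: -0.004
grasp_force: 2.4
```

servo_tool(commands="0 0 0 0 0 3 0; 0 0 0 0 0 0 0; 0 0 0 0 0 0 0")

```text
time_s: 6.7
eef_pos: [0.4131, -0.3225, 0.0138]
eef_rot: [0.0, 1.0, 0.0, -0.001]
wrist_force: [-11.1, 2.9, 24.6]
opening: 0.003
grasp_force: 13.0
```

```bash
python3 - <<'E'
from h import *
o=get_obs();p=o["eef_pos"];print(p,o["wrist_force"],o["torque"],proj("side",p))
S=camera("side");T=camera("top")
c=lambda I,u,v:cv2.resize(I[v-50:v+50,u-65:u+65],(400,308),interpolation=cv2.INTER_CUBIC)
m=np.hstack([c(S,290,355),c(T,505,255)])
m=(255*(m/255.)**.5).astype(np.uint8);cv2.imwrite("pics/st5.png",m)
b=blob(S,335,343,26,lambda h,c:(h[...,1]>25)&(h[...,1]<110)&(h[...,0]>15)&(h[...,0]<45)&(h[...,2]>120));print(b)
for r in range(322,366,2):print(r,*[tuple(S[r,k]) for k in (325,335,345)])
E
```

```text
[ 0.41313397 -0.32249567  0.01378035] [-11.11496438   2.9300324   24.56502946] [0.5450052  1.76542387 0.09665464] (np.float64(248.7473479981786), np.float64(393.23337400709283))
((327.5, 337.0), (18.0, 37.0), 90.0, 321.5, (327.5, 337.0, 18.927593231201172))
322 (np.uint8(81), np.uint8(128), np.uint8(157)) (np.uint8(84), np.uint8(130), np.uint8(155)) (np.uint8(84), np.uint8(130), np.uint8(156))
324 (np.uint8(81), np.uint8(127), np.uint8(156)) (np.uint8(83), np.uint8(131), np.uint8(155)) (np.uint8(85), np.uint8(132), np.uint8(159))
326 (np.uint8(79), np.uint8(128), np.uint8(153)) (np.uint8(71), np.uint8(111), np.uint8(149)) (np.uint8(75), np.uint8(89), np.uint8(96))
328 (np.uint8(84), np.uint8(131), np.uint8(157)) (np.uint8(121), np.uint8(128), np.uint8(155)) (np.uint8(62), np.uint8(65), np.uint8(67))
330 (np.uint8(123), np.uint8(142), np.uint8(153)) (np.uint8(132), np.uint8(159), np.uint8(155)) (np.uint8(114), np.uint8(121), np.uint8(121))
332 (np.uint8(135), np.uint8(147), np.uint8(152)) (np.uint8(131), np.uint8(158), np.uint8(156)) (np.uint8(142), np.uint8(152), np.uint8(154))
334 (
[... 1520 characters left out ...]
uint8(155))
356 (np.uint8(142), np.uint8(150), np.uint8(151)) (np.uint8(145), np.uint8(152), np.uint8(154)) (np.uint8(148), np.uint8(157), np.uint8(156))
358 (np.uint8(101), np.uint8(106), np.uint8(105)) (np.uint8(145), np.uint8(155), np.uint8(156)) (np.uint8(112), np.uint8(120), np.uint8(123))
360 (np.uint8(80), np.uint8(84), np.uint8(84)) (np.uint8(119), np.uint8(129), np.uint8(130)) (np.uint8(82), np.uint8(89), np.uint8(91))
362 (np.uint8(126), np.uint8(134), np.uint8(138)) (np.uint8(80), np.uint8(87), np.uint8(90)) (np.uint8(80), np.uint8(87), np.uint8(89))
364 (np.uint8(83), np.uint8(91), np.uint8(94)) (np.uint8(76), np.uint8(84), np.uint8(86)) (np.uint8(81), np.uint8(85), np.uint8(88))
```

View pics/st5.png

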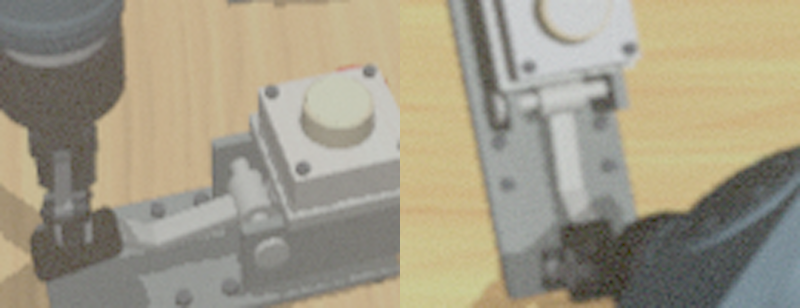

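The bar stands raised with its top at about (334.5,338.5) in the side view, and the stop is reached (24.6 N at reported z 0.0138). Lifting off and moving over to bar A. A light touch on its top will fix the tip height.

servo_tool(commands="0 0 0 0 0 -15 0; 0 0 0 0 0 -45 0; 0 0 0 0 0 -50 0; 0 0 0 0 0 -50 0; 0 0 0 0 0 -40 0")

```text
time_s: 7.42
eef_pos: [0.4142, -0.3218, 0.2139]
eef_rot: [0.0, 1.0, 0.0, 0.001]
wrist_force: [0.9, -0.2, -0.7]
opening: 0.004
grasp_force: 0.0
```

servo_tool(commands="0 0 0 13 -55 0 0; 0 0 0 13 -55 0 0; 0 0 0 13 -55 0 0; 0 0 0 13 -55 0 0; 0 0 0 13 -55 0 0")

```text
time_s: 8.05
eef_pos: [0.4787, -0.0447, 0.2118]
eef_rot: [-0.001, 1.0, -0.0, 0.0]
wrist_force: [-0.1, -0.3, -0.5]
opening: -0.004
grasp_force: 0.0
```

servo_tool(commands="0 0 0 13 -55 0 0; 0 0 0 13 -55 0 0; 0 0 0 13 -55 0 0; 0 0 0 13 -55 0 0; 0 0 0 13 -55 0 0")

```text
time_s: 8.68
eef_pos: [0.5434, 0.2304, 0.2115]
eef_rot: [-0.0, 1.0, 0.0, -0.0]
wrist_force: [0.9, -1.0, -0.3]
opening: -0.002
grasp_force: 0.0
```

servo_tool(commands="0 0 0 10 -52 0 0; 0 0 0 0 0 50 0; 0 0 0 0 0 50 0; 0 0 0 0 0 50 0; 0 0 0 0 0 0 0")

```text
time_s: 9.3
eef_pos: [0.549, 0.2791, 0.0569]
eef_rot: [0.001, 1.0, 0.0, -0.005]
wrist_force: [-0.7, -0.3, 0.1]
opening: -0.004
grasp_force: 0.0
```

```bash
python3 - <<'E'
from h import *
o=get_obs();p=o["eef_pos"];print(o["time_s"],p,o["wrist_force"],o["q"])
S=camera("side");T=camera("top");S0=cv2.imread("pics/side0.png");T0=cv2.imread("pics/top0.png")
for dz in(0,.03):print(proj("side",p+[0,0,dz]),proj("top",p+[0,0,dz]))
for n,I,I0 in(("side",S,S0),("top",T,T0)):
    dm=(cv2.blur(cv2.absdiff(I,I0),(3,3)).max(2)>30)
    u,v=map(int,proj(n,p));print(n)
    for r in range(v-34,v+26,2): print(r,''.join('#' if x else '.' for x in dm[r,u-30:u+30]))
b=blob(T,493,209,24,lambda h,c:(h[...,1]>22)&(h[...,0]>15)&(h[...,0]<45)&(h[...,2]>110));print(b)
E
```

```text
9.3 [0.54904584 0.27913916 0.05689023] [-0.68045959 -0.29540603  0.13212577] [2.77452701e-01 4.27151780e-01 1.59171813e+00 8.59035000e-04
 1.13313480e+00 1.84777880e+00]
(np.float64(295.0393972092136), np.float64(213.0850241029545)) (np.float64(212.84919656988663), np.float64(223.46458805984315))
(np.float64(294.92581841112127), np.float64(204.25572225363788)) (np.float64(209.67866014075372), np.float64(222.41307912389107))
side
179 ........................##############......................
181 .........................#############......................
183 .........................############.......................
185 ..........................###########.......................
187 ..........................############......................
189 ..........................############......................
191 ..........................###########.......................
193 ...........................##########.......................
195 ...........................#########........................
197 ...........................#########........................
199 .............
[... 2613 characters left out ...]
#################......###############
231 ###################################..........###############
233 #################################.........################..
235 ################################################....###.....
237 ...##################################..............#########
239 ...###############################...........###############
241 ...################################.########################
243 ....########################################################
245 ....########################################################
247 ....########################################################
((512.5, 201.0), (32.0, 7.0), 90.0, 86.5, (512.5, 201.0, 16.37843894958496))
```

The side silhouette ends at v≈204 against a projection of 213, so the tips are again about 30 mm above the reported TCP. Touching the bar's top gently.

servo_tool(commands="0 0 0 0 0 20 0; 0 0 0 0 0 18 0; 0 0 0 0 0 2 0; 0 0 0 0 0 2 0; 0 0 0 0 0 0 0")

```text
time_s: 10.02
eef_pos: [0.554, 0.2799, 0.0201]
eef_rot: [-0.0, 1.0, -0.0, 0.0]
wrist_force: [0.3, -0.6, -0.1]
opening: 0.002
grasp_force: 0.0
```

servo_tool(commands="0 0 0 0 0 2 0; 0 0 0 0 0 0 0")

```text
time_s: 10.28
eef_pos: [0.5537, 0.2798, 0.0179]
eef_rot: [-0.0, 1.0, -0.0, 0.0]
wrist_force: [0.1, -1.3, -0.2]
opening: 0.001
grasp_force: 0.0
```

servo_tool(commands="0 0 0 0 0 2 0; 0 0 0 0 0 0 0")

```text
time_s: 10.52
eef_pos: [0.5535, 0.2797, 0.0156]
eef_rot: [0.0, 1.0, -0.0, -0.0]
wrist_force: [-0.0, 0.1, 0.9]
opening: 0.002
grasp_force: 0.0
```

servo_tool(commands="0 0 0 0 0 2 0; 0 0 0 0 0 0 0")

```text
time_s: 10.78
eef_pos: [0.5534, 0.2797, 0.0136]
eef_rot: [0.0, 1.0, -0.0, -0.0]
wrist_force: [-0.4, -0.3, -0.1]
opening: -0.003
grasp_force: 0.0
```

servo_tool(commands="0 0 0 0 0 2 0; 0 0 0 0 0 0 0")

```text
time_s: 11.02
eef_pos: [0.5534, 0.2797, 0.0115]
eef_rot: [0.0, 1.0, -0.0, -0.0]
wrist_force: [-0.2, -0.5, -1.2]
opening: 0.001
grasp_force: 0.0
```

servo_tool(commands="0 0 0 0 0 2 0; 0 0 0 0 0 0 0")

```text
time_s: 11.28
eef_pos: [0.5535, 0.2797, 0.0096]
eef_rot: [0.0, 1.0, -0.0, -0.0]
wrist_force: [0.6, 0.0, 0.0]
opening: -0.002
grasp_force: 0.0
```

servo_tool(commands="0 0 0 0 0 2 0; 0 0 0 0 0 0 0")

```text
time_s: 11.52
eef_pos: [0.5535, 0.2797, 0.0076]
eef_rot: [0.0, 1.0, -0.0, -0.0]
wrist_force: [0.4, -0.5, -0.5]
opening: -0.0
grasp_force: 0.0
```

servo_tool(commands="0 0 0 0 0 2 0; 0 0 0 0 0 0 0")

```text
time_s: 11.78
eef_pos: [0.5535, 0.2797, 0.0056]
eef_rot: [0.0, 1.0, -0.0, -0.0]
wrist_force: [-0.2, -0.2, -0.1]
opening: 0.001
grasp_force: 0.0
```

servo_tool(commands="0 0 0 0 0 2 0; 0 0 0 0 0 0 0")

```text
time_s: 12.02
eef_pos: [0.5536, 0.2798, 0.0037]
eef_rot: [-0.0, 1.0, -0.0, -0.0]
wrist_force: [-1.3, -0.0, 0.6]
opening: -0.002
grasp_force: 0.0
```

servo_tool(commands="0 0 0 0 0 2 0; 0 0 0 0 0 0 0")

```text
time_s: 12.28
eef_pos: [0.5538, 0.2798, 0.0036]
eef_rot: [0.0, 1.0, 0.0, 0.0]
wrist_force: [-6.1, -1.9, 13.5]
opening: -0.0
grasp_force: 6.4
```

servo_tool(commands="0 0 0 0 0 2 0; 0 0 0 0 0 0 0")

```text
time_s: 12.52
eef_pos: [0.5539, 0.2799, 0.0035]
eef_rot: [0.0, 1.0, 0.0, 0.0]
wrist_force: [-11.7, -3.2, 26.8]
opening: 0.001
grasp_force: 13.3
```

```bash
python3 - <<'E'
from h import *
o=get_obs();p=o["eef_pos"];print(p,o["wrist_force"])
S=camera("side");T=camera("top")
for dz in(0,.03,.04):print(proj("side",p+[0,0,dz]))
c=lambda I,u,v:cv2.resize(I[v-45:v+45,u-45:u+45],(400,400),interpolation=cv2.INTER_CUBIC)
m=np.hstack([c(S,290,215),c(T,215,223)])
cv2.imwrite("pics/st6.png",(255*(m/255.)**.5).astype(np.uint8))
E
```

```text
[0.55387964 0.27986609 0.00348779] [-11.67529235  -3.22337606  26.80917408]
(np.float64(296.81026399123084), np.float64(228.0814608017477))
(np.float64(296.720228705697), np.float64(219.6237805999878))
(np.float64(296.689739234932), np.float64(216.75967913441144))
```

View pics/st6.png

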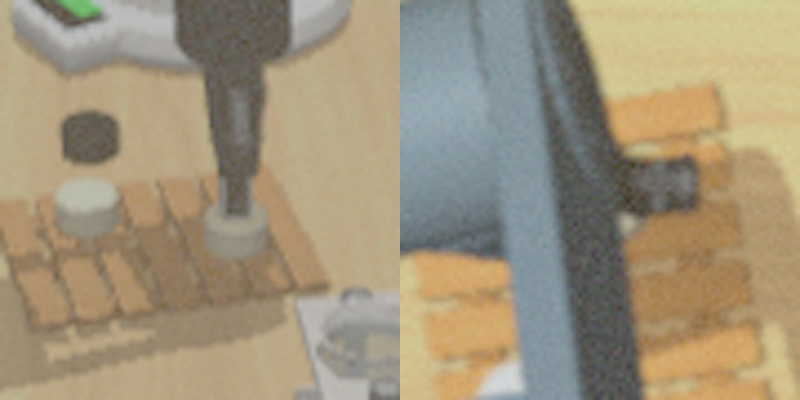

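Side view: the finger stands on bar A's top centre (about (297,218)), with contact at reported z 0.0036 for a true 0.040. So the true shut-tip height is reported z + 36 mm, and xy is good. Opening and grasping.

servo_tool(commands="0 0 0 0 0 -25 0; 0 0 0 0 0 -30 1; 0 0 0 0 0 0 1; 0 0 0 0 0 0 1; 0 0 0 0 0 0 1")

```text
time_s: 13.25
eef_pos: [0.5525, 0.2794, 0.0532]
eef_rot: [0.0, 1.0, -0.0, -0.001]
wrist_force: [0.1, -0.6, 0.6]
opening: 0.846
grasp_force: 0.0
```

servo_tool(commands="0 0 0 0 0 0 1; 0 0 0 0 0 0 1; 0 0 0 0 0 0 1")

```text
time_s: 13.62
eef_pos: [0.5535, 0.2797, 0.0546]
eef_rot: [0.0, 1.0, -0.0, -0.0]
wrist_force: [-0.5, 0.3, 0.7]
opening: 1.002
grasp_force: 0.0
```

servo_tool(commands="0 0 0 0 0 30 1; 0 0 0 0 0 25 1; 0 0 0 0 0 13 1; 0 0 0 0 0 0 1; 0 0 0 0 0 0 0")

```text
time_s: 14.25
eef_pos: [0.5546, 0.28, -0.0122]
eef_rot: [-0.0, 1.0, -0.0, 0.001]
wrist_force: [-0.2, 0.1, 1.0]
opening: 0.815
grasp_force: 0.0
```

servo_tool(commands="0 0 0 0 0 0 0; 0 0 0 0 0 0 0; 0 0 0 0 0 0 0; 0 0 0 0 0 0 0")

```text
time_s: 14.75
eef_pos: [0.5549, 0.2801, -0.0116]
eef_rot: [-0.0, 1.0, -0.0, 0.001]
wrist_force: [-0.5, -0.5, 5.2]
opening: 0.487
grasp_force: 61.1
```

Gripped (61 N). Lifting, then checking numerically how far the bar protrudes below the tips.

servo_tool(commands="0 0 0 0 0 -10 0; 0 0 0 0 0 -35 0; 0 0 0 0 0 -50 0; 0 0 0 0 0 -50 0; 0 0 0 0 0 -60 0")

```text
time_s: 15.38
eef_pos: [0.5527, 0.2795, 0.1931]
eef_rot: [0.0, 1.0, -0.0, -0.001]
wrist_force: [0.2, 0.7, -0.8]
opening: 0.485
grasp_force: 60.7
```

servo_tool(commands="0 0 0 5 57 0 0; 0 0 0 5 57 0 0; 0 0 0 0 0 0 0; 0 0 0 0 0 0 0")

```text
time_s: 15.88
eef_pos: [0.5635, 0.1659, 0.1921]
eef_rot: [-0.0, 1.0, -0.001, 0.0]
wrist_force: [-0.1, -0.3, -0.6]
opening: 0.482
grasp_force: 60.8
```

```bash
cat > cm.py <<'E'
from h import *
def show(n,I,X,w=30,up=24,dn=24,st=1):
    u,v=map(int,proj(n,X));h=cv2.cvtColor(I,cv2.COLOR_BGR2HSV)
    print(n,"centre",u,v)
    for r in range(v-up,v+dn,st):
        print(r,''.join('#' if p[2]<75 else 'o' if p[1]<75 and p[2]>125 else '+' if p[1]<75 else '.' for p in h[r,u-w:u+w]))
E
python3 - <<'E'
from cm import *
o=get_obs();p=o["eef_pos"];print(o["time_s"],p,o["opening"],o["grasp_force"],o["wrist_force"])
print("bar top/bottom predicted",proj("side",p+[0,0,.0535]),proj("side",p+[0,0,.0295]))
show("side",camera("side"),p+[0,0,.035],28,26,22)
E
```

```text
15.875 [0.56354592 0.16591461 0.19214515] 0.482379642955787 60.79656505957246 [-0.05556403 -0.31637532 -0.58387972]
bar top/bottom predicted (np.float64(303.2418040719405), np.float64(171.64424244364034)) (np.float64(303.25441704803865), np.float64(180.13569837535152))
side centre 303 178
152 +++++++++++++++++++++++##############...........++++++++
153 +++++++++++++++++++++++##############...................
154 +++++++++++++++++++++++##############+o.................
155 +++++++++++++++++++++++###############++o...............
156 +++++++++++++++++++++++##############+++ooo.............
157 +++++++++++++++++++++++###############+++ooo............
158 ++++++++++++++++++++++++#############++++oooo...........
159 +++++++++++++++++++++++++############+++++oooo..........
160 +++++++++++++++++++++++++############++++oooooo.........
161 ++++++++++++++++++++++++#############++++oooooo.........
162 +++++++++++++++++++++++++############+++++oooooo........
163 ++++++++++++++++++++++++#############+++++oooooo........
164 +++++++++++++++++++++++++############++++ooooooo+.......
165 +++++++++++++
[... 1417 characters left out ...]
.............................
189 ........................................................
190 ........................................................
191 ........................................................
192 ........................................................
193 ........................................................
194 ........................................................
195 ........................................................
196 ........................................................
197 ........................................................
198 ........................................................
199 ........................................................
```

The tip is at row 181.5 and the bar's lower front edge at about 184, so roughly 10 mm of bar stands below the tips, as planned. Refining the tube-mouth centre from the first top picture while carrying the bar over.

servo_tool(commands="0 0 0 9 42 0 0; 0 0 0 9 42 0 0; 0 0 0 9 42 0 0; 0 0 0 13 48 0 0; 0 0 0 0 0 0 0")

```text
time_s: 16.55
eef_pos: [0.6044, -0.0099, 0.1916]
eef_rot: [0.0, 1.0, -0.001, 0.0]
wrist_force: [-0.0, 0.3, -1.0]
opening: 0.484
grasp_force: 60.9
```

```bash
python3 - <<'E'
from cm import *
o=get_obs();p=o["eef_pos"];print(o["time_s"],p)
T=cv2.imread("pics/top0.png")
def hough(u,v,r0,r1,z):
    k=8;c=cv2.resize(cv2.cvtColor(T,cv2.COLOR_BGR2GRAY)[v-30:v+30,u-30:u+30],None,fx=k,fy=k,interpolation=cv2.INTER_CUBIC)
    c=cv2.GaussianBlur(c,(0,0),4)
    h=cv2.HoughCircles(c,cv2.HOUGH_GRADIENT,1.5,20,param1=60,param2=25,minRadius=int(r0*k),maxRadius=int(r1*k))
    for x,y,r in (h[0][:5] if h is not None else []):
        uu,vv=(x+.5)/k-.5+u-30,(y+.5)/k-.5+v-30;print((uu.round(1),vv.round(1),(r/k).round(1)),ray("top",uu,vv,z).round(4))
print("tube");hough(351,193,11,18,.14);print("die");hough(494,208,9,15,.103)
show("side",camera("side"),p+[0,0,.02],26,26,30)
E
```

```text
16.55 [ 0.60438219 -0.00994473  0.19161544]
tube
die
side centre 327 218
192 .......................################.............
193 .......................################.............
194 .......................################.............
195 .......................################.............
196 .......................################.............
197 .......................################.............
198 .......................###############..............
199 .......................###############..............
200 .......................###############..............
201 .......................###############..............
202 .......................###############..............
203 .......................++#############..............
204 .......................++############...............
205 .....................+++++#########+................
206 ....................++++++#########++...............
207 ....................+++.++#########+++..............
208 ...................++++.++#########+++..............
209 ...................+++++++#########++...............
2
[... 1464 characters left out ...]
o...............
236 ##..................+###++++ooooooooo...............
237 ...........o++ooooo++#++++++ooooooooo...............
238 ..........+oo++++++++++++++ooooo+ooooo..............
239 ..........+oo++++++++++++++oo++++++ooo..............
240 ...........+o+++++++++++++++++++++++ooo.............
241 ...........+++++++++++++++++++++++++++o.............
242 ...........++++++++++++++++++++++++++++o............
243 ............+++++++++++++++++++++++++++o............
244 ............+++++++++++++++++++++++++++o............
245 ............++++++#++++++++++++++++++++o............
246 ............++++++#+++++++++.+.++++++++oo...........
247 .............++++++..++++++......+.++++oo...........
```

The bar sits at u≈329.5 and the finger at 331, so the bar is about 1.5–2 mm toward −x of the TCP, which puts it over the tube at x≈0.603. The post midpoint gives the tube at (0.603,−0.008). Lowering into the funnel.

servo_tool(commands="0 0 0 0 0 40 0; 0 0 0 0 0 30 0; 0 0 0 0 0 8 0; 0 0 0 0 0 0 0; 0 0 0 0 0 0 0")

```text
time_s: 17.23
eef_pos: [0.6047, -0.0079, 0.1155]
eef_rot: [0.0, 1.0, 0.0, 0.001]
wrist_force: [0.2, 0.6, -1.0]
opening: 0.481
grasp_force: 60.9
```

servo_tool(commands="0 0 0 0 0 3 0; 0 0 0 0 0 3 0; 0 0 0 0 0 0 0")

```text
time_s: 17.6
eef_pos: [0.6034, -0.0083, 0.1076]
eef_rot: [-0.0, 1.0, -0.0, -0.0]
wrist_force: [0.7, 0.6, -0.3]
opening: 0.484
grasp_force: 60.9
```

servo_tool(commands="0 0 0 0 0 2 0; 0 0 0 0 0 0 0; 0 0 0 0 0 0 0.8; 0 0 0 0 0 0 0.8; 0 0 0 0 0 0 0.8")

```text
time_s: 18.23
eef_pos: [0.6036, -0.0083, 0.1058]
eef_rot: [-0.0, 1.0, -0.0, -0.0]
wrist_force: [-0.3, -0.0, 0.1]
opening: 0.801
grasp_force: 0.0
```

servo_tool(commands="0 0 0 0 0 -20 1; 0 0 0 0 0 -60 1; 0 0 0 -30 -50 0 1; 0 0 0 -30 -50 0 1; 0 0 0 -30 -50 0 1")

```text
time_s: 18.85
eef_pos: [0.5133, 0.143, 0.1877]
eef_rot: [-0.0, 1.0, -0.0, 0.001]
wrist_force: [0.3, 0.4, 0.0]
opening: 0.997
grasp_force: 0.0
```

```bash
python3 - <<'E'
from cm import *
o=get_obs();p=o["eef_pos"];print(o["time_s"],p,o["opening"])
T=camera("top");S=camera("side");T0=cv2.imread("pics/top0.png");S0=cv2.imread("pics/side0.png")
show("side",S,[.604,-.008,.1],26,36,30,2)
print("orig");show("side",S0,[.604,-.008,.1],26,36,30,2)
for n,I,I0,X in(("top",T,T0,[.604,-.008,.14]),("side",S,S0,[.604,-.008,.1])):
    dm=cv2.blur(cv2.absdiff(I,I0),(3,3)).max(2)>20;u,v=map(int,proj(n,X));print(n,u,v)
    for r in range(v-30,v+30,2):print(r,''.join('#' if x else '.' for x in dm[r,u-30:u+30]))
E
```

```text
18.85 [0.51327789 0.14300932 0.18774506] 0.9973451749911669
side centre 326 257
221 ....#...............................................
223 .....#..............................................
225 .....##.............................................
227 ....................................................
229 ....................................................
231 ....................................................
233 #.........#.........................................
235 .#......###....##......+++++....oooooo..............
237 ...#........++++++ooo+++++++++oooooooo..............
239 ...........++ooooooo+ooooooooooo+++++oo.............
241 ............+ooooo++++oooooooooooooo++++............
243 ............++ooo+++++++++ooooooooooo+++o...........
245 .............+ooo++++.++++++++++++++++++o...........
247 ..............+o++++++++++++++++++++.++++o..........
249 ..............+o++.+++++++++++++++++++++ooo.........
251 ...............+o++++++##+++++++++#++++++ooo........
253 ...............++oo++++++++++++++++++++ooooo........
255 ................+oooo++++++++++++++oooooooooo..
[... 5991 characters left out ...]
..................................................
267 ............................................................
269 ............................................................
271 ............................................................
273 ............................................................
275 ............................................................
277 ............................................................
279 ............................................................
281 ............................................................
283 ............................................................
285 ............................................................
```

The bar has left the gripper and is below the mouth, since nothing new shows above the rim. Checking its depth numerically.

```bash
python3 - <<'E'
from cm import *
T=camera("top");T0=cv2.imread("pics/top0.png");S=camera("side");S0=cv2.imread("pics/side0.png")
for z in(.054,.09,.13,.15):
    a=proj("top",[.603,-.008,z]);b=proj("top",[.603,.014,z]);print(z,np.round(a,1),"r",round(a[0]-b[0],1),"side",np.round(proj("side",[.603,-.008,z]),1))
g=lambda I,v:' '.join('%3d'%x for x in I[v,336:368].max(1))
b=lambda I,v:' '.join('%3d'%(int(x[2])-int(x[0])) for x in I[v,336:368])
for v in range(178,208,2):print(v,"V",g(T,v));print("   c",b(T,v))
print("orig")
for v in range(178,208,4):print(v,"V",g(T0,v))
print("side R-B new/old")
for v in range(236,256,2):print(v,' '.join('%3d'%(int(x[2])-int(x[0])) for x in S[v,315:343]),'|',' '.join('%3d'%(int(x[2])-int(x[0])) for x in S0[v,315:343]))
E
```

```text
0.054 [349.7 198.1] r 10.5 side [325.5 272.2]
0.09 [350.5 196. ] r 10.8 side [325.8 260.5]
0.13 [351.6 193.4] r 11.3 side [326.3 247. ]
0.15 [352.1 192.1] r 11.5 side [326.5 240.1]
178 V 173 174 171 166 171 175 175 173 177 173 173 165 168 165 158 159 160 157 164 161 165 173 170 180 169 173 177 170 172 175 173 168
   c  -5  -6  -4  -7  -8  -6  -6  -5  -6  -4  -3  -2  -2  -3  -3  -1   0  -2  -4  -7   0  -3  -4  -6  -6  -6  -6  -4  -5  -6  -4  -4
180 V 170 169 175 172 179 173 174 163 161 150 133 126 116 129 123 135 131 126 126 129 125 133 136 150 162 171 179 172 172 171 172 174
   c  -6  -4  -7  -6  -3  -5  -7  -4  -1   1   6  15  17  21  19  23  23  20  24  21  17   8   2   2  -2  -2  -6  -6  -6  -6  -6  -8
182 V 178 174 174 175 173 166 145 130 126 130 135 154 157 160 167 173 169 166 168 162 158 152 139 132 127 138 157 175 176 175 176 171
   c  -6  -8  -6  -5  -6  -4  -1  11   9  22  24  23  24  23  28  23  23  25  29  28  34  31  23  17  13   1   3  -7  -5  -4  -6  -7
184 V 174 171 174 166 153 136 126 126 148 162 171 177 175 168 171 176 171 172 173 170 167 173 166 155 132 119 125 141 
[... 5779 characters left out ...]
12  17  46
250  10  10  14  27  20  15  13   8  11  14  18  16  18  16  17  17  18  15  13  12   6   8  19  26  19  11  10  18 |  10  10  18  28  20  18  15   9   7  10   8   5  13  18  19  20  22  18  17  17   7  14  19  30  17  10  11  18
252  13   9  10  11  13  16  20  12   4   5   2   6  13  14  13  13  11  11  13  13  17  15  18  13  10  12  10  11 |  14  12  10  13  16  20  20  14   3   4   4   7  12  14  14  17  17  19  18  21  20  19  20  15  11  13  11   8
254  37   8   9  10  12  10  10  10   6   8   4   6  16  18  18  16  15  15  14  13  11  11  13  10  11  11  12  10 |  38  10  12  13  14  11  13  10   7   6   4   6  16  20  19  14  14  17  16  15  14  13  12  12  12  13  11  12
```

The numbers show the bar inside the mouth but wedged, its top at about z 0.138. The side face edge is at row 238.5 on the left and 242 on the right, so its −x side is high. I'll shut the fingers and nudge the high side down gently.

servo_tool(commands="0 0 0 27 52 0 0; 0 0 0 27 52 0 0; 0 0 0 27 51 0 0; 0 0 0 0 0 0 0; 0 0 0 0 0 0 0")

```text
time_s: 19.68
eef_pos: [0.5947, -0.0146, 0.1859]
eef_rot: [-0.0, 1.0, -0.001, -0.0]
wrist_force: [-0.2, 1.6, -0.6]
opening: 0.002
grasp_force: 0.0
```

servo_tool(commands="0 0 0 0 0 40 0; 0 0 0 0 0 30 0; 0 0 0 0 0 6 0; 0 0 0 0 0 0 0; 0 0 0 0 0 0 0")

```text
time_s: 20.3
eef_pos: [0.5957, -0.0132, 0.1116]
eef_rot: [0.0, 1.0, 0.0, 0.001]
wrist_force: [0.3, 0.1, 0.5]
opening: -0.001
grasp_force: 0.0
```

servo_tool(commands="0 0 0 0 0 2 0; 0 0 0 0 0 0 0")

```text
time_s: 20.55
eef_pos: [0.5948, -0.0133, 0.1082]
eef_rot: [0.0, 1.0, -0.0, 0.0]
wrist_force: [0.2, 0.4, 1.0]
opening: 0.001
grasp_force: 0.0
```

servo_tool(commands="0 0 0 0 0 2 0; 0 0 0 0 0 0 0")

```text
time_s: 20.8
eef_pos: [0.5944, -0.0133, 0.1056]
eef_rot: [-0.0, 1.0, -0.0, -0.0]
wrist_force: [0.6, 0.7, 0.9]
opening: -0.001
grasp_force: 0.0
```

servo_tool(commands="0 0 0 0 0 2 0; 0 0 0 0 0 0 0")

```text
time_s: 21.05
eef_pos: [0.5944, -0.0132, 0.1035]
eef_rot: [-0.0, 1.0, -0.0, -0.0]
wrist_force: [-0.5, 0.7, -0.3]
opening: -0.004
grasp_force: 0.0
```

The finger corner would touch the funnel, so I'll shift 3–4 mm toward the axis and continue.

servo_tool(commands="0 0 0 3.5 -4.5 0 0; 0 0 0 0 0 2 0; 0 0 0 0 0 0 0")

```text
time_s: 21.42
eef_pos: [0.598, -0.0086, 0.1015]
eef_rot: [-0.0, 1.0, 0.0, -0.0]
wrist_force: [-0.6, -0.0, 0.1]
opening: -0.003
grasp_force: 0.0
```

servo_tool(commands="0 0 0 0 0 2 0; 0 0 0 0 0 0 0")

```text
time_s: 21.68
eef_pos: [0.5979, -0.0088, 0.0995]
eef_rot: [-0.0, 1.0, -0.0, -0.0]
wrist_force: [0.4, 0.3, 0.4]
opening: 0.002
grasp_force: 0.0
```

servo_tool(commands="0 0 0 0 0 2 0; 0 0 0 0 0 0 0")

```text
time_s: 21.92
eef_pos: [0.5979, -0.0088, 0.0976]
eef_rot: [-0.0, 1.0, -0.0, -0.0]
wrist_force: [-0.7, -0.3, -0.3]
opening: -0.002
grasp_force: 0.0
```

servo_tool(commands="0 0 0 0 0 2 0; 0 0 0 0 0 0 0")

```text
time_s: 22.18
eef_pos: [0.5979, -0.0087, 0.0956]
eef_rot: [-0.0, 1.0, -0.0, -0.0]
wrist_force: [0.7, -0.6, 0.1]
opening: 0.001
grasp_force: 0.0
```

servo_tool(commands="0 0 0 0 0 2 0; 0 0 0 0 0 2 0; 0 0 0 0 0 0 0")

```text
time_s: 22.55
eef_pos: [0.5979, -0.0087, 0.0915]
eef_rot: [-0.0, 1.0, -0.0, -0.0]
wrist_force: [-0.6, -0.5, 0.4]
opening: -0.001
grasp_force: 0.0
```

servo_tool(commands="0 0 0 0 0 2 0; 0 0 0 0 0 2 0; 0 0 0 0 0 0 0")

```text
time_s: 22.92
eef_pos: [0.5979, -0.0087, 0.0875]
eef_rot: [-0.0, 1.0, -0.0, -0.0]
wrist_force: [1.1, 0.6, 0.5]
opening: -0.0
grasp_force: 0.0
```

servo_tool(commands="0 0 0 0 0 2 0; 0 0 0 0 0 0 0")

```text
time_s: 23.18
eef_pos: [0.5979, -0.0087, 0.0856]
eef_rot: [-0.0, 1.0, -0.0, -0.0]
wrist_force: [-0.7, 0.4, 0.0]
opening: -0.001
grasp_force: 0.0
```

```bash
python3 - <<'E'
from cm import *
S=camera("side");T=camera("top")
for v in range(230,256,2):print(v,' '.join('%3d'%(int(x[2])-int(x[0])) for x in S[v,313:345]),'|',' '.join('%3d'%(x.max()) for x in S[v,313:345]))
E
```

```text
230  77  78  74  71  72  69  55  16  12  17  11   7  11   9   9   8   6   5   6  10  11  11  43  68  68  70  72  71  67  61  66  66 | 121 121 123 121 126 135 117  41  42  37  44  43  45  46  47  60  64  64  62  47  44  52  94 142 141 142 143 140 141 142 141 140
232  78  76  70  73  74  70  65  25   9  13  10   9  10   7  11   6   9   6   6  11  10  12  27  57  69  69  70  71  70  69  66  66 | 129 123 119 118 120 125 129  58  40  45  45  42  43  41  48  58  61  57  54  49  46  46  69 121 143 142 144 141 143 143 142 140
234  56  49  45  37  41  44  48  36  15   9  22  17  14   9  13  12   9   8   9   8  15  16  40  68  65  70  71  69  69  70  65  64 |  97  86  80  70  70  79  98  81  35  40  45  37  43  42  46  48  46  47  45  41  42  47  90 143 142 144 141 142 142 142 144 141
236  38  34  28  32  37  38  47  45  15  10  12  12  16  11  15  12  11  15  16  12  14  11  10  11  19  58  69  68  70  68  68  62 |  92  92  95  89  99 115 125 110  40  39  36  45  43  37  47  43  48  47  37  40  44  77 128 139 139 144 141 142 143 141 143 142
238  12  10   8  10   8  10   9   8  12  14  10  14 
[... 1605 characters left out ...]
15  16  13  14  18  25  16  10  11  19  55  67 | 136  97  89  94  96  99  84  82  77  77  68  67  66  66  71  70  81  94 100  86  84  86  85  81  90  97  96 125 141 142 137 139
252  67  62  14   9  12  12  17  20  17   9   3   1   3   4   9  16  15  16  18  17  17  19  19  19  16  15  12  11  12   9  18  62 | 138 132  84  94  97  94  92  95  93  87  77  77  84  81  84  92  93  94  95  98 100  99  96  96  91 104 128 143 142 138 141 139
254  69  66  39  10  11   9   8   8   8  10   6   5   4   4  14  19  18  16  13  16  16  13  15  10  13  10  11  13  12  11  13  30 | 142 138 107  83  96  93  91  92  93  91  87  86  86  88  95 104 101  97  89  86  91  97  93 110 141 138 141 144 142 141 140 138
```

The mouth is clear again (wood seen through the tube, fingers at true z≈0.122 with no contact), so the bar has slid down. Retracting and heading for bar B.

servo_tool(commands="0 0 0 0 0 -50 0; 0 0 0 0 0 -50 0; 0 0 0 -24 -54 0 0; 0 0 0 -24 -54 0 1; 0 0 0 -24 -54 0 1")

```text
time_s: 23.9
eef_pos: [0.5254, 0.1546, 0.1862]
eef_rot: [-0.0, 1.0, -0.001, 0.0]
wrist_force: [0.5, 0.8, -0.4]
opening: 0.421
grasp_force: 0.0
```

servo_tool(commands="0 0 0 -24 -54 0 1; 0 0 0 -24 -54 0 1; 0 0 0 -24 -55 0 1; 0 0 0 0 0 40 1; 0 0 0 0 0 40 1")

```text
time_s: 24.52
eef_pos: [0.4541, 0.3176, 0.1056]
eef_rot: [-0.0, 1.0, 0.001, 0.001]
wrist_force: [0.2, 0.1, 0.1]
opening: 0.999
grasp_force: 0.0
```

```bash
python3 - <<'E'
from cm import *
o=get_obs();p=o["eef_pos"];print(o["time_s"],p,o["opening"])
T=camera("top");S=camera("side")
b=lambda I,v:' '.join('%3d'%(int(x[2])-int(x[0])) for x in I[v,336:368])
for v in range(180,212,2):print(v,' '.join('%3d'%x for x in T[v,336:368].max(1)),'|',b(T,v))
bb=blob(S,264,217,14,lambda h,c:(h[...,1]<75)&(h[...,2]>110));print(bb, "pred",proj("side",[.454,.3165,.028]))
bb=blob(T,197,269,16,lambda h,c:(h[...,1]<75)&(h[...,2]>120));print(bb)
E
```

```text
24.525 [0.45406428 0.31763633 0.10561449] 0.9987503037209283
180 170 177 165 167 173 170 171 163 159 152 136 129 124 119 118 118 119 122 119 120 124 125 136 150 167 166 170 173 172 174 172 172 |  -4  -6  -5  -5  -4  -4  -7  -3   0   1   2  10   7   7  10   6   8   5   7   6   6   7   7  -1  -3   0  -6  -5  -5  -7  -9  -4
182 176 173 172 173 169 167 152 129 120 123 120 118 128 117 119 118 119 123 118 117 122 125 123 118 129 141 160 167 175 172 173 171 |  -7  -2  -4  -3  -4  -7  -3   3   2   7  -2  -2   0  -2  -4  -1  -4  -1  -1   2   0   1   8   8   9   8   0  -4  -5  -4  -5  -4
184 169 166 167 165 155 144 122 109 110 101 101  96  98  88  88  85  90  91  92  94  90 101  99 102 106 112 127 143 161 172 171 176 |  -6  -4  -3  -5   0   9   9   7   2   2   0   0   0   3  -1   1   3   4   7   0   4  -2  -2  -1   6   6   9   2  -1  -4  -3  -4
186 170 175 170 150 122 115  95  88  79  67  72  66  66  64  74  66  63  67  77  70  73  79  84  90  89 103 105 118 134 160 168 173 |  -2  -6   0   3   8   7   3   3   4   2  10   8   4   8   6   9   8   6   5   4   8   5   1   2   1  -1   7   7   5   1
[... 2753 characters left out ...]
163 163 |  -6  -5  -4  -2  -5  -9  -3  -2  -7  -4  -1  -4  -5  -1  -5  -2  -7   0  -5  -1  -6  -4  -4  -5  -5  -5  -3  -5  -3  -3  -5  -9
210 162 155 158 159 156 142 144 148 140 136 135 138 141 144 141 140 135 133 134 123 124 127 131 134 130 128 132 129 128 125 127 133 |  -6  -6   0  -1  -5  -3  -2  -1  -4  -2  -3  -2  -4  -5  -4  -3  -4  -2  -7   3  -1  -2   2  -4  -1  -3  -2  -4  -2   0  -2   0
((267.48780632019043, 211.89024448394775), (7.808688640594482, 2.967301607131958), 38.65980529785156, 13.0, (267.0, 212.5, 3.9052248001098633)) pred (np.float64(263.051620087941), np.float64(216.4279570509104))
((197.0, 261.0), (4.0, 10.0), 90.0, 25.0, (197.04999923706055, 261.0, 5.050100803375244))
```

The tube now shows the grey-white deck (R−B≈−7) rather than cream (+22), so the bar isn't in it. Searching for it.

```bash
python3 - <<'E'
from cm import *
T=camera("top");S=camera("side");T0=cv2.imread("pics/top0.png");S0=cv2.imread("pics/side0.png")
for n,I,I0 in(("top",T,T0),("side",S,S0)):
    h=cv2.cvtColor(I,cv2.COLOR_BGR2HSV).astype(int);d=I[...,2].astype(int)-I[...,0]
    m=((h[...,2]>135)&(d>13)&(d<36)).astype(np.uint8);m=cv2.morphologyEx(m,cv2.MORPH_OPEN,np.ones((3,3),np.uint8))
    k,l,st,c=cv2.connectedComponentsWithStats(m)
    for s,cc in zip(st[1:],c[1:]):
        if s[4]>50:print(n,s,cc.round(1),ray(n,*cc,.04).round(3))
u,v=351,193
print("orig R-B");
for v in range(186,206,4):print(v,' '.join('%3d'%(int(x[2])-int(x[0])) for x in T0[v,336:368]))
E
```

```text
top [389 305  18  19 263] [398.1 314.5] [ 0.359 -0.11   0.04 ]
side [326 330  18  14 115] [335.6 335.8] [ 0.599 -0.212  0.04 ]
orig R-B
186  -5  -7  -7   4   9   9   8   6   3   6   8   6   5   4   7   5   5   7   5  10   6   2   1   2   2   0   8   7   5   1  -1  -9
190  -2  -3  -2   3   8   4  11  11   9  13  10   8   8  11  12   7  11  11  11  14  10   8   4   6   5   5   3   3   4   7   5  -2
194  -6  -2  -2   7   9   7   9  11   7   5   5   0   3  -3  -7  -7  -7  -7  -7  -4  -9  -3  -4  -5   0   0   0   3   7  10   5  -1
198  -8  -2  -4  -1   4   9   8   5  -2  -5  -6  -7  -7  -5  -6  -6  -3  -6  -2  -2  -7  -4  -7  -6  -4   5   2  10   5   3  -4  -5
202  -9  -3  -5  -9  -2  -3   1   1   1  -2  -2  -7  -6  -6  -6  -6  -1  -6  -7  -9  -4  -5  -6   1   1   4  -1  -1  -2  -4  -1  -8
```

```bash
python3 - <<'E'
from cm import *
T=camera("top");T0=cv2.imread("pics/top0.png")
f=lambda n,I,u,v:print(n,I[v-2:v+3,u-2:u+3].reshape(-1,3).mean(0).round())
f("A orig",T0,214,222);f("B orig",T0,197,268);f("stuck orig",T0,494,208);f("stuck now",T,495,204);f("in tube now",T,350,198);f("tube orig",T0,350,198)
f("deck front now",T,351,226);f("deck front orig",T0,351,226);f("plate now",T,335,192);f("tin",T0,296,311);f("A place now",T,214,222)
E
```

```text
A orig [160. 158. 156.]
B orig [160. 158. 156.]
stuck orig [159. 159. 155.]
stuck now [169. 169. 165.]
in tube now [172. 170. 167.]
tube orig [161. 159. 156.]
deck front now [172. 171. 167.]
deck front orig [161. 159. 156.]
plate now [158. 156. 153.]
tin [161. 160. 156.]
A place now [ 43. 107. 166.]
```

The top view clips all pale surfaces to the same white, so colour cannot tell deck from bar. But a new bevel ring centred at (350,198) now shows in the tube, exactly where a bar at rest on the deck must project (349.7,198.1). The first bar is down and flat. Grasping bar B.

servo_tool(commands="0 0 0 0 0 40 1; 0 0 0 0 0 40 1; 0 0 0 0 0 25 1; 0 0 0 0 0 12 1; 0 0 0 0 0 0 1")

```text
time_s: 25.4
eef_pos: [0.455, 0.3164, -0.0104]
eef_rot: [-0.0, 1.0, -0.0, 0.0]
wrist_force: [0.3, 1.0, 0.6]
opening: 1.0
grasp_force: 0.0
```

servo_tool(commands="0 0 0 0 0 0 0; 0 0 0 0 0 0 0; 0 0 0 0 0 0 0; 0 0 0 0 0 0 0; 0 0 0 0 0 0 0")

```text
time_s: 26.02
eef_pos: [0.4552, 0.3168, -0.0096]
eef_rot: [-0.0, 1.0, -0.0, 0.001]
wrist_force: [-0.7, 0.1, 8.2]
opening: 0.479
grasp_force: 60.1
```

servo_tool(commands="0 0 0 0 0 -10 0; 0 0 0 0 0 -45 0; 0 0 0 0 0 -50 0; 0 0 0 0 0 -50 0; 0 0 0 0 0 -50 0")

```text
time_s: 26.65
eef_pos: [0.4539, 0.3162, 0.1961]
eef_rot: [-0.0, 1.0, -0.0, 0.0]
wrist_force: [0.2, 0.6, -0.7]
opening: 0.479
grasp_force: 60.9
```

servo_tool(commands="0 0 0 25 54 0 0; 0 0 0 25 54 0 0; 0 0 0 25 54 0 0; 0 0 0 25 54 0 0; 0 0 0 0 0 0 0")

```text
time_s: 27.28
eef_pos: [0.5555, 0.0963, 0.1943]
eef_rot: [0.0, 1.0, -0.003, 0.001]
wrist_force: [-1.0, 0.1, -0.5]
opening: 0.481
grasp_force: 60.9
```

```bash
python3 - <<'E'
from cm import *
o=get_obs();p=o["eef_pos"];print(o["time_s"],p,o["opening"],o["grasp_force"])
print(proj("side",p+[0,0,.04]))
show("side",camera("side"),p+[0,0,.035],28,20,14)
E
```

```text
27.275 [0.55552127 0.09630552 0.19434679] 0.48067914546125406 60.90483583509922
(np.float64(302.5150962664727), np.float64(188.5223116251352))
side centre 302 190
170 ++++++++++++++++++++++++##############oooooooo++++......
171 o+++++++++++++++++++++++#############+oooooo++++++......
172 ooo++++++++++++++++++++++############+ooooo+++++++......
173 ooooo++++o+++++++++++++++############+ooo++++++++.......
174 ooooooooooo+oo+++oo+oooo+############+o++++++++++.......
175 oooooooooooooooooooooooo+############+++++++++++........
176 oooooooooooooooooooooooo+############++++++++++.........
177 ++++ooooooooooooooooooo++############+++++++++..........
178 +++++++++o+ooooooooooo+++############+++++++............
179 +++++++++++++++++++++++++#############+++++.............
180 +++++++++++++++++++++++++#############+++...............
181 +++++++++++++++++++++++++#############..................
182 +++++++++++++++++++++++++###########....................
183 +#++++++++++++++++++++++++#########+....................
184 ....++++#+++++++++++++++++#########+....................
185 ...........+#++.++
[... 436 characters left out ...]
########+.#..................
193 ......................+++++#########+#..................
194 ......................++++++######+++...................
195 .......................+++++++++++++....................
196 .........................++++++++++.....................
197 ........................................................
198 ........................................................
199 ........................................................
200 ........................................................
201 ........................................................
202 ........................................................
203 ........................................................
```

Bar B is gripped, its centre about 1.5 mm toward −x of the finger. Carrying it over the tube and lowering it.

servo_tool(commands="0 0 0 25 53 0 0; 0 0 0 24 52 0 0; 0 0 0 0 0 40 0; 0 0 0 0 0 30 0; 0 0 0 0 0 0 0")

```text
time_s: 27.95
eef_pos: [0.6005, -0.0029, 0.1212]
eef_rot: [-0.001, 1.0, 0.001, -0.003]
wrist_force: [0.6, 0.5, -1.2]
opening: 0.484
grasp_force: 60.9
```

servo_tool(commands="0 0 0 0 0 9 0; 0 0 0 0 0 4 0; 0 0 0 0 0 0 0; 0 0 0 0 0 0 0")

```text
time_s: 28.45
eef_pos: [0.6035, -0.0048, 0.1115]
eef_rot: [0.0, 1.0, -0.0, 0.001]
wrist_force: [0.0, -0.1, 0.3]
opening: 0.48
grasp_force: 61.0
```

servo_tool(commands="0 0 0 1 4 0 0; 0 0 0 0 0 3.5 0; 0 0 0 0 0 0 0; 0 0 0 0 0 0 0")

```text
time_s: 28.95
eef_pos: [0.6041, -0.0087, 0.1072]
eef_rot: [-0.0, 1.0, -0.0, 0.0]
wrist_force: [1.6, 0.4, -0.9]
opening: 0.479
grasp_force: 60.9
```

servo_tool(commands="0 0 0 0 0 0 0.8; 0 0 0 0 0 0 0.8; 0 0 0 0 0 0 0.8; 0 0 0 0 0 0 0.8")

```text
time_s: 29.45
eef_pos: [0.604, -0.0088, 0.1073]
eef_rot: [0.0, 1.0, -0.0, -0.0]
wrist_force: [0.6, 0.1, -0.4]
opening: 0.799
grasp_force: 0.0
```

servo_tool(commands="0 0 0 0 0 -30 1; 0 0 0 0 0 -60 1; 0 0 0 -6 45 0 1; 0 0 0 -6 55 0 1; 0 0 0 -6 55 0 1")

```text
time_s: 30.08
eef_pos: [0.5859, -0.165, 0.1977]
eef_rot: [0.0, 1.0, 0.0, 0.0]
wrist_force: [0.3, -0.4, -0.4]
opening: 1.001
grasp_force: 0.0
```

servo_tool(commands="0 0 0 -5 55 0 1; 0 0 0 -3 55 0 1; 0 0 0 0 20 0 1; 0 0 0 0 0 0 1; 0 0 0 0 0 0 1")

```text
time_s: 30.7
eef_pos: [0.5782, -0.292, 0.1971]
eef_rot: [-0.0, 1.0, 0.001, -0.0]
wrist_force: [-1.0, 0.3, -1.2]
opening: 0.999
grasp_force: 0.0
```

```bash
python3 - <<'E'
from cm import *
o=get_obs();p=o["eef_pos"];print(o["time_s"],p,o["opening"])
T=camera("top");S=camera("side")
for z in(.054,.078):print(z,proj("top",[.603,-.008,z]))
for v in range(180,210,2):print(v,' '.join('%3d'%(int(x[2])-int(x[0])) for x in T[v,336:368]),'|',' '.join('%3d'%x.max() for x in T[v,336:368]))
print('side')
for v in range(234,252,2):print(v,' '.join('%3d'%(int(x[2])-int(x[0])) for x in S[v,315:343]))
c=proj("top",[.58,-.2955,.121]);print("die pred for .58,-.2955",c, proj("side",[.58,-.2955,.121]))
h=cv2.cvtColor(S,cv2.COLOR_BGR2HSV)
for v in range(324,356,2):print(v,' '.join('%3d'%(int(x[2])-int(x[0])) for x in S[v,314:356]))
E
```

```text
30.7 [ 0.5782351  -0.29199945  0.19712261] 0.9991325186799871
0.054 (np.float64(349.67910632193633), np.float64(198.1051710418568))
0.078 (np.float64(350.2490256667722), np.float64(196.69758666932603))
180  -2  -2  -7  -6  -7  -3  -5  -3  -2  -2   8   8  15  22  23  24  23  22  20  17  17  11   2   0  -2  -4  -8  -7  -6  -5  -6  -7 | 175 175 171 176 180 176 176 171 165 153 140 126 123 127 129 133 132 129 126 123 127 129 137 155 164 169 177 178 177 179 174 178
182  -6  -7  -6  -5  -4   1  -1  11  12  19  22  26  25  26  25  25  27  24  26  31  38  33  25  17   9   1   0  -3  -6  -4  -9  -2 | 178 176 179 179 175 168 152 134 121 127 138 152 159 174 175 166 172 166 167 167 162 148 142 128 127 144 162 170 173 175 176 173
184  -4  -9  -1  -2  -1   6  20  22  25  28  25  17  25  20  22  25  25  21  21  26  25  32  36  33  20  12  10   4  -1  -2  -6  -7 | 179 173 177 170 155 141 123 135 151 171 177 173 172 175 172 178 173 179 176 176 168 176 167 155 134 122 128 140 159 176 174 179
186  -8  -7  -6   0   8  18  22  22  25  26  19  24  26  26  24  25  27  20  23  22  26  20  26  25  33  23  15 
[... 6285 characters left out ...]
  11  10   9
348   9  11  10   8   8  11   9  11   9   9  16  23  22  24  26  26  23  25  26  26  26  26  26  26  27  25  23  24  25  21  24  14   9  11   9   8  10  10  11  12  11   9
350  11  11   9   9  10   9  10  10  12  11   9  14  18  21  26  27  25  26  23  27  28  26  27  28  27  27  24  22  21  19  11   9  11  11  10   9   9   9   9  11  11   4
352  10   9  10   7  11   9   7  11   8   6  11  11  10   9  12  17  18  21  23  22  26  24  24  24  22  21  15  12  11  10   9   9   9  12  11  10   7   9   8   9   8   4
354   8   8   9   9  10   9  10  11  10  10   8  12   7  10   9   7  11   9   8   9   9  10  10   9  10  10   9   9   9  10  10  10   8   8   7   5   9   8   8   6   8  11
```

The second bar has caught in the mouth just as the first did, since the first went down only when nudged. Going back with shut fingers to nudge it the same way.

servo_tool(commands="0 0 0 4 -56 0 0; 0 0 0 4 -56 0 0; 0 0 0 4 -56 0 0; 0 0 0 4 -56 0 0; 0 0 0 3 -56 0 0")

```text
time_s: 31.42
eef_pos: [0.5968, -0.0104, 0.1977]
eef_rot: [-0.0, 1.0, 0.001, 0.0]
wrist_force: [-0.1, 0.5, 0.2]
opening: -0.009
grasp_force: 0.0
```

servo_tool(commands="0 0 0 0 0 0 0; 0 0 0 0 0 40 0; 0 0 0 0 0 40 0; 0 0 0 0 0 6 0; 0 0 0 0 0 0 0")

```text
time_s: 32.05
eef_pos: [0.5974, -0.014, 0.112]
eef_rot: [0.0, 1.0, -0.0, 0.0]
wrist_force: [-0.3, 0.9, 0.7]
opening: 0.0
grasp_force: 0.0
```

servo_tool(commands="0 0 0 0 0 2 0; 0 0 0 0 0 0 0; 0 0 0 0 0 2 0; 0 0 0 0 0 0 0")

```text
time_s: 32.55
eef_pos: [0.5971, -0.0137, 0.1074]
eef_rot: [-0.0, 1.0, -0.0, 0.0]
wrist_force: [-0.1, 0.4, -0.8]
opening: -0.002
grasp_force: 0.0
```

```bash
python3 - <<'E'
from cm import *
o=get_obs();print(o["time_s"],o["eef_pos"],o["wrist_force"])
S=camera("side")
for v in range(238,252,2):print(v,' '.join('%3d'%(int(x[2])-int(x[0])) for x in S[v,315:343]),'|',' '.join('%3d'%x.max() for x in S[v,315:343]))
E
```

```text
32.55 [ 0.5970719  -0.01374489  0.10738606] [-0.07736836  0.35947393 -0.81154394]
238  11  11  10  10  11  10   7   5  11   7  16  12  14  13  10   5   7   7   9  11   7  11  15  32  69  68  70  70 | 121 121 118 119 116 110  60  67  53  40  41  46  43  41  54  84 114 123 125 127 130 142 141 139 141 141 141 140
240   8  10  10   9   9   7   6   7   8  17  14  12  15  11   9   8   7   9  11  11  10   9   9  15  38  72  72  72 |  94  96  94  91  94  83  59  70  53  42  37  45  45  44  52  81 101 101 103 106 102 102 127 133 143 141 137 142
242   9   8   9   9   7  11   7   8   6  14  12  11  19  16   7   5   6   7   5   6   5   8  10  10  13  30  69  70 |  96  90  86  81  88  85  71  69  46  46  43  44  38  48  58  82 104 101 108 113 108 100 111 106 112 138 143 138
244   9  11   7   9   5   4   6   7  11  10   9  13  10   8  10  11   5   7   4   6   5   5   6  10   9  15  58  68 |  95  94  86  82  85  81  72  69  55  49  49  52  51  54  63  83  85  84  83  82  90  98 109 103 112 138 139 139
246   9   9   9   9   9  18  23  17   2   5   3   7  21  33  31  38  37  32  30  22  17   7   6   8   8  13  30  66 |  96  91  93  86  77  83  96  85  75  77  80  78  90 109 112 115 117 112 110  99  92  79  74  91 118 139 139 138
248   9   9  12  17  16  20  27  19   5   3   6   9  25  32  34  32  36  36  38  34  35  25  14  12  11  12  18  46 |  95  89  83  86  90  91 100  91  75  76  78  80 101 116 115 113 118 117 115 115 110 101  97 108  98 125 141 138
250  10  11  16  29  22  17  14  12   7  11   7  11  16  22  24  23  21  17  17  19  12  15  20  27  17  12  12  17 |  90  94  97 100  88  82  85  81  80  76  77  80  96 104 106 105  98  85  85  88  85  83  89  96  97 126 143 139
```

The mouth is clear again, so the bar slid down. Retreating and going to the raised bar; its centre is about (0.5785,−0.294) from both views.

servo_tool(commands="0 0 0 0 0 -40 0; 0 0 0 0 0 -50 0; 0 0 0 -4 56 0 1; 0 0 0 -4 56 0 1; 0 0 0 -4 56 0 1")

```text
time_s: 33.22
eef_pos: [0.5849, -0.1831, 0.1976]
eef_rot: [0.0, 1.0, 0.0, 0.0]
wrist_force: [0.9, 0.3, -0.4]
opening: 0.638
grasp_force: 0.0
```

servo_tool(commands="0 0 0 -4 56 0 1; 0 0 0 -3 56 0 1; 0 0 0 0 0 0 1; 0 0 0 0 0 50 1; 0 0 0 0 0 0 1")

```text
time_s: 33.85
eef_pos: [0.5753, -0.2909, 0.1428]
eef_rot: [-0.003, 1.0, 0.0, -0.004]
wrist_force: [-0.4, 0.8, 0.4]
opening: 1.001
grasp_force: 0.0
```

```bash
python3 - <<'E'
from cm import *
o=get_obs();print(o["time_s"],o["eef_pos"],o["opening"])
T=camera("top")
for z in(.054,.078):print(z,proj("top",[.603,-.008,z]))
for v in range(180,210,2):print(v,' '.join('%3d'%(int(x[2])-int(x[0])) for x in T[v,336:368]),'|',' '.join('%3d'%x.max() for x in T[v,336:368]))
E
```

```text
33.85 [ 0.57525668 -0.29087927  0.1428062 ] 1.000803942673208
0.054 (np.float64(349.67910632193633), np.float64(198.1051710418568))
0.078 (np.float64(350.2490256667722), np.float64(196.69758666932603))
180  -3  -3  -8  -8  -8  -5  -5   0  -2   1   6   6  10  10   1   5  10   8   4   9  11   6   2  -1   1   0  -8 -10  -4  -7  -6  -5 | 178 179 177 178 179 179 175 170 165 154 138 131 125 123 119 123 124 117 117 120 129 132 141 154 166 172 179 177 178 178 176 174
182  -3  -7  -7  -8  -5  -3  -2   5   4   4   2  -3  -3  -1  -3  -1  -4  -3   2  -2   1   2   8   5   7   8   6  -1  -6  -7  -9  -6 | 175 176 183 178 176 169 155 135 133 126 127 126 125 126 127 120 120 120 120 116 120 123 126 126 131 149 168 174 178 178 181 177
184  -7  -2  -2  -4   4   4   9   9  -1   0   2   0   0  -1   6  -2   0   3  -1   0   2   4  -1   3   5   8   7   2   0  -6  -3  -8 | 181 176 176 176 160 141 124 118 106 100 106  92  99  91  93  90  89  94  95  98  95  97 100  99 108 119 126 151 167 171 174 179
186  -5  -7  -4  -1   8   8   3   3   9   9  15  28  21  19  18  19  11  13  11  12   8   1   6   2   4  -4   1 
[... 2331 characters left out ...]
11  14   5   1   3  -3  -4  -2  -4  -9  -4  -4 | 178 178 183 174 173 164 160 153 153 142 144 146 151 156 163 166 166 163 163 153 146 140 141 143 150 157 155 162 167 177 175 176
206  -5  -7 -10  -6  -6 -12  -6  -6  -8  -2   0   2   1   1   4   3   7   5   7  -1   0  -5  -8  -4  -6  -4  -8  -8  -5  -4  -7  -7 | 177 177 180 175 176 178 172 164 155 149 151 161 157 150 148 148 145 153 159 160 156 155 152 149 152 160 169 175 179 182 181 175
208  -2  -4  -3  -7  -3  -6  -7  -4  -7  -8  -6  -5  -8  -3  -3  -5  -1  -5  -2  -5  -3  -1   0  -4  -6  -6  -3  -4  -5  -4  -2  -6 | 174 172 178 180 176 174 179 178 175 176 169 159 157 158 153 150 150 153 150 153 156 159 164 171 173 171 170 172 167 162 168 169
```

The bevel ring in the tube has risen by about 2 rows and grown, so two bars are stacked. Now onto the raised bar.

servo_tool(commands="0 0 0 2 1 30 1; 0 0 0 0 0 20 1; 0 0 0 0 0 0 1; 0 0 0 0 0 0 1")

```text
time_s: 34.4
eef_pos: [0.5807, -0.295, 0.0986]
eef_rot: [0.0, 1.0, 0.0, 0.001]
wrist_force: [0.3, -0.2, -0.0]
opening: 1.002
grasp_force: 0.0
```

servo_tool(commands="0 0 0 -1.5 0 15 1; 0 0 0 0 0 10 1; 0 0 0 0 0 4 1; 0 0 0 0 0 0 1; 0 0 0 0 0 0 0")

```text
time_s: 35.02
eef_pos: [0.5788, -0.295, 0.0686]
eef_rot: [0.0, 1.0, -0.0, 0.0]
wrist_force: [-0.0, -0.3, -0.0]
opening: 0.817
grasp_force: 0.0
```

servo_tool(commands="0 0 0 0 0 0 0; 0 0 0 0 0 0 0; 0 0 0 0 0 0 0; 0 0 0 0 0 0 0")

```text
time_s: 35.52
eef_pos: [0.5789, -0.2934, 0.0692]
eef_rot: [-0.001, 1.0, 0.0, 0.0]
wrist_force: [-0.5, 5.5, 5.5]
opening: 0.487
grasp_force: 60.1
```

servo_tool(commands="0 0 0 0 0 -5 0; 0 0 0 0 0 -15 0; 0 0 0 0 0 -40 0; 0 0 0 0 0 -40 0; 0 0 0 0 0 -30 0")

```text
time_s: 36.15
eef_pos: [0.5792, -0.296, 0.202]
eef_rot: [0.001, 1.0, -0.0, 0.001]
wrist_force: [-0.1, -0.2, -1.2]
opening: 0.481
grasp_force: 61.0
```

```bash
python3 - <<'E'
from cm import *
o=get_obs();p=o["eef_pos"];print(o["time_s"],p,o["opening"],o["grasp_force"])
print(proj("side",p+[0,0,.04]))
show("side",camera("side"),p+[0,0,.035],28,20,18)
E
```

```text
36.15 [ 0.57915315 -0.29599208  0.20201396] 0.4809990301649879 61.03115228936076
(np.float64(335.6509614659364), np.float64(288.8263954431458))
side centre 335 291
271 ...+++++++++++++++++++########################+ooooo.ooo
272 ...+++++++++++++++++++########################+ooooooooo
273 ...+++++++++++++++++++########################+oooooo+++
274 oo++++++++++++++++++++########################+oooooo+++
275 ooo+++++++++++++++++++#######################+oooooo++..
276 ooo+++++++++++++++++++#######################+ooooo+++..
277 oooo++++++++++++++++++#######################+oo+++++...
278 oooo++++++++++++++++++##++###################+++++++++..
279 oooo++++++++++++++++++++++###################+++++++++..
280 oooo++++++++++++++++++++++###################++++++++oo.
281 oooo++++++++++++++++++++++###################++++++++oo.
282 oooo++++++++++++++++++++++###################+++++++ooo.
283 ooooo+++++++++++++++++++++###################++++++ooooo
284 ooooo+++++++++++++++++++++###################++++++ooooo
285 oooooo+++++++++++++++++++.##################++++++oooooo
286 oooooo+++++++++++
[... 681 characters left out ...]
+##########+++++++++++++++++#
298 +++++++#############++++++++##########+++++++#+#########
299 +++++++#############++++++++##########++##############+#
300 +++++++###+#++########+++++++++++++++++#######..........
301 +++++++##################++++++++.+.....................
302 +++++++###################..............................
303 ################........................................
304 ######+.................................................
305 ........................................................
306 ........................................................
307 ........................................................
308 ........................................................
```

The third bar is held and nearly centred. Carrying it to the tube.

servo_tool(commands="0 0 0 5 -50 0 0; 0 0 0 5 -50 0 0; 0 0 0 5 -50 0 0; 0 0 0 5 -50 0 0; 0 0 0 5 -50 0 0")

```text
time_s: 36.83
eef_pos: [0.604, -0.0439, 0.1994]
eef_rot: [0.001, 1.0, -0.0, 0.001]
wrist_force: [0.5, 0.5, -0.6]
opening: 0.482
grasp_force: 61.1
```

servo_tool(commands="0 0 0 0 -37 0 0; 0 0 0 0 0 0 0; 0 0 0 0 0 40 0; 0 0 0 0 0 35 0; 0 0 0 0 0 0 0")

```text
time_s: 37.45
eef_pos: [0.6013, -0.0087, 0.1207]
eef_rot: [-0.0, 1.0, -0.001, -0.003]
wrist_force: [0.0, -0.3, -0.8]
opening: 0.484
grasp_force: 61.0
```

servo_tool(commands="0 0 0 0 0 8 0; 0 0 0 0 0 0 0; 0 0 0 0 0 0 0")

```text
time_s: 37.83
eef_pos: [0.6044, -0.0081, 0.1166]
eef_rot: [0.0, 1.0, -0.0, 0.001]
wrist_force: [-0.4, 0.1, -0.8]
opening: 0.489
grasp_force: 61.1
```

servo_tool(commands="0 0 0 0 0 6 0; 0 0 0 0 0 4.5 0; 0 0 0 0 0 0 0; 0 0 0 0 0 0 0.8; 0 0 0 0 0 0 0.8")

```text
time_s: 38.45
eef_pos: [0.6038, -0.0078, 0.105]
eef_rot: [0.0, 1.0, -0.0, 0.0]
wrist_force: [-0.6, -0.5, 0.3]
opening: 0.798
grasp_force: 0.0
```

servo_tool(commands="0 0 0 0 0 0 0.8; 0 0 0 0 0 0 0.8; 0 0 0 0 0 -30 1; 0 0 0 0 0 -50 1; 0 0 0 0 0 0 0")

```text
time_s: 39.08
eef_pos: [0.6068, -0.0084, 0.19]
eef_rot: [0.001, 1.0, -0.0, 0.005]
wrist_force: [0.1, -0.3, -1.0]
opening: 0.818
grasp_force: 0.0
```

servo_tool(commands="0 0 0 -6 4 0 0; 0 0 0 0 0 0 0; 0 0 0 0 0 0 0; 0 0 0 0 0 40 0; 0 0 0 0 0 30 0")

```text
time_s: 39.7
eef_pos: [0.5969, -0.0116, 0.1129]
eef_rot: [-0.0, 1.0, -0.0, -0.001]
wrist_force: [0.7, -0.4, -0.4]
opening: 0.0
grasp_force: 0.0
```

servo_tool(commands="0 0 0 0 0 4 0; 0 0 0 0 0 2 0; 0 0 0 0 0 2 0; 0 0 0 0 0 0 0")

```text
time_s: 40.2
eef_pos: [0.5983, -0.0119, 0.1078]
eef_rot: [0.0, 1.0, -0.0, 0.001]
wrist_force: [0.5, 0.4, 1.2]
opening: -0.003
grasp_force: 0.0
```

```bash
python3 - <<'E'
from cm import *
o=get_obs();print(o["time_s"],o["eef_pos"],o["wrist_force"])
S=camera("side")
for v in range(238,252,2):print(v,' '.join('%3d'%(int(x[2])-int(x[0])) for x in S[v,315:343]))
E
```

```text
40.2 [ 0.59826483 -0.01187009  0.10783259] [0.45689396 0.43767793 1.15957261]
238  12  10  10  11   8   9   9   7   7  12  11  19  12  13  11   9  10  10   7  12  12  10  15  34  69  70  71  74
240  11   8   9   8  13  10   9   7   7   9  13  10  14  15  11   7   5   8   8  10  13   9  10  14  39  68  70  71
242   8   6  10  10   7   9   5   6   9  17  11  18  11  15  12   7   8   4   5   8  10   9  11   9  16  31  67  67
244   9  10   9   9   9   8   7   6   6   7  10   5  11  15   9   9   6   5   3   6   5   6   6  10  11  16  55  69
246   8   9   8   8   9  16  22  17   4   5   4  11  20  35  36  34  34  30  29  24  15  10   6   7  10  13  32  68
248   8   9  10  19  15  21  27  24   5   4   3   8  22  36  35  34  34  37  36  37  34  23  10   8   9  10  16  46
250  11   9  15  30  18  17  15   9  10   8   8   9  16  24  23  23  22  20  18  16  12  16  19  25  15   8  10  20
```

The mouth is clear, so the third bar went down too. Retracting clear, then a final check.

servo_tool(commands="0 0 0 0 0 -50 0; 0 0 0 0 0 -50 0; 0 0 0 -15 55 0 0; 0 0 0 -15 55 0 0; 0 0 0 -15 55 0 0")

```text
time_s: 40.88
eef_pos: [0.5523, -0.1782, 0.2078]
eef_rot: [0.0, 1.0, 0.0, 0.001]
wrist_force: [0.2, -0.6, -0.4]
opening: 0.0
grasp_force: 0.0
```

servo_tool(commands="0 0 0 0 0 0 0; 0 0 0 0 0 0 0; 0 0 0 0 0 0 0; 0 0 0 0 0 0 0")

```text
time_s: 41.38
eef_pos: [0.5529, -0.1755, 0.2068]
eef_rot: [-0.0, 1.0, 0.001, 0.0]
wrist_force: [-0.3, 0.3, -0.4]
opening: 0.001
grasp_force: 0.0
```

```bash
python3 - <<'E'
from cm import *
o=get_obs();print(o["time_s"],o["eef_pos"],o["wrist_force"])
T=camera("top");S=camera("side");S0=cv2.imread("pics/side0.png");T0=cv2.imread("pics/top0.png")
print(proj("top",[.603,-.008,.102]))
for v in range(180,206,2):print(v,' '.join('%3d'%(int(x[2])-int(x[0])) for x in T[v,336:368]),'|',' '.join('%3d'%x.max() for x in T[v,336:368]))
for n,I,I0 in(("top",T,T0),("side",S,S0)):
    dm=(cv2.blur(cv2.absdiff(I,I0),(5,5)).max(2)>35).astype(np.uint8)
    k,l,st,c=cv2.connectedComponentsWithStats(dm)
    for s,cc in zip(st[1:],c[1:]):
        if s[4]>40:print(n,s,cc.round())
E
```

```text
41.375 [ 0.55291277 -0.17545528  0.20682716] [-0.29207191  0.27051041 -0.35414896]
(np.float64(350.84526550791304), np.float64(195.2249960470306))
180  -5  -7  -3  -3  -6  -7  -6  -3  -2   1   8   7  11   5   7   6  11   7   7   9   7   9   6   0  -3  -6  -3  -6  -9  -4  -2  -5 | 183 184 177 181 182 182 181 175 174 156 145 143 127 126 124 128 130 127 121 127 132 140 145 162 170 180 181 185 184 179 183 179
182  -3  -8  -7  -5  -2  -4  -3   1  10   0   2   3  -5  -2   2  -3  -2  -6  -1   1   1   0   1   7   9   8   2  -2  -6  -7 -10  -6 | 178 185 182 181 181 172 160 136 133 123 131 125 127 129 123 122 119 129 118 125 122 127 129 129 135 153 168 179 180 180 179 182
184  -7  -6  -6  -1  -1   8   7   8   1   2   0   4  14  15  19  22  18  11  15   8   4   3   3   0   3   9   9   2   0  -5  -5  -7 | 183 181 180 173 161 147 133 119 117 109 101 103 102 114 117 123 124 114 116 103  96  99 108 105 116 123 132 149 170 180 183 182
186  -7  -6   0  -1  11   5  10   1   9  15  22  18  14   7   7   8   5   8  14  22  24  23  14   5   4   2   8  10   3  -1  -5  -4 | 185 181 175 161 144 113 104  93  
[... 2618 characters left out ...]
 [330 433  11  11  67] [335. 438.]
top [311 465  21  15 158] [319. 471.]
side [   0    0   33   75 1810] [13. 31.]
side [146   0   7  12  56] [150.   4.]
side [   80     8   276   244 19010] [236. 121.]
side [244  24  59  19 321] [277.  33.]
side [  55   51   66  132 3649] [ 92. 131.]
side [   0   63   49   92 3103] [ 22. 109.]
side [  0 164  40   8 185] [ 17. 168.]
side [  0 173  32  18 207] [ 14. 181.]
side [259 211  11   8  69] [264. 214.]
side [  0 234  18  44 498] [  7. 252.]
side [ 110  244   58   42 1713] [138. 264.]
side [149 282  43  19 487] [174. 289.]
side [    0   296   171   184 15787] [ 60. 398.]
side [ 176  305  131   91 3651] [243. 348.]
side [324 338  22  15 202] [334. 345.]
```

The ring in the tube is now centred at about (351,195), where a third bar's top at z=0.102 must project. Only the arm, lever and bar places have changed. Handing in.

```bash
python3 -c "
from bench import *
print(hand_in())"
```

```text
the job is handed in; nothing more can be done
None
```

I pressed the lever right down to its stop, loaded all three bars into the tube, where the last camera images show them stacked flat, and handed the job in at about 41 s; no verdict came back.

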